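# Fit and lock the scraper head on the coconut scraper machine

## Task

Get the coconut scraper machine ready for use: swing its hinged splash cover right back until it rests on its stop, push the dome-shaped scraper head fully home onto the square drive post, then turn the lock lever all the way over so that it holds the head down. Leave the cone-shaped citrus head and everything else on the counter where it is, and let go of it all.

Things in the scene. Friction and masses are not known exactly. Their poses are not given: they have to be found in the camera images.
- machine: The coconut scraper machine, white body 235 long (its x), 200 wide (its y), with a top face 230 x 200 that slopes at 30 degrees to the horizontal: low edge 60 high at the front (-x, facing the robot), high edge 175 at the back. Fixed to the counter. Origin under its middle; z up.
- hub: Drive hub on the sloping face. Origin: centre of the flat steel seat (64 x 64, 6 above the face) where the head's foot plate must rest. z = square to the slope, along the drive post (30 degrees from vertical, leaning to the machine's front); x = up the slope to the back; y = machine's +y. Sloping face: hub x -115 to 115, y -100 to 100, z -6. Two hinge brackets at x 72, y +-45, up to z 27.
- post_tip (a point): Top of the steel drive post: 20 square, sides along hub x and y, 33 tall above the seat, stepped narrower (16, then 11) over its last 6. Hidden under the cover while that is shut.
- cover (a joint): Angle of the splash cover, rad: 0 = shut over the hub, grows as it swings up and back, 2.3 = fully back on its stop. Stiff hinge: stays where it is left. Steel hood 116 long, 76 wide (hub y -38 to 38), 40 deep; shut, it spans hub x -40 to 76, z 3 to 43.
- cover_bar (a point): Middle of the round grip bar (10 thick, 64 long, parallel to hub y) of the loop handle at the cover's free edge: 155 from the hinge line, 44 beyond the cover's front wall, so a finger fits between bar and wall (50 clear along the bar). It turns with the cover about the line through cover_hinge parallel to hub y.
- cover_hinge (a point): Middle of the cover's hinge line, parallel to hub y, at hub (72, 0, 22). Opening carries the bar from below it on the robot side, upward and over to the back.
- lever (a joint): Angle of the lock lever, rad, about lever_pivot parallel to hub z: 0 = open (knob arm points down the slope, hub -x), grows clockwise seen from above, 1.57 = locked on its stop (knob arm to hub +y). A round finger 12 thick reaches 34 from the pivot opposite the knob; locked, it lies over the edge of the head's foot plate (underside at hub z 12). It cannot pass over a head that is not home.
- lever_pivot (a point): Pivot of the lock lever, at hub (0, 55, 18).
- lever_knob (a point): Point on the axis of the lever's upright round knob peg (14 thick, black, parallel to hub z, from hub z 18 to 62); this point is at hub z 50, 62 from the pivot axis.
- scraper: Scraper head to fit, plain steel, loose, 0.2-0.45 kg, 106 tall, stands upright. Origin: centre of its underside; z up. From below: foot plate 60 x 60 x 10, square shank 34 x 34 up to 74 (sides along its x and y: grip here), then a finned dome 48 across, 74 to 106. Square socket underneath, 22 x 22, 36 deep: fits the post in any of four quarter turns.
- reamer: Citrus head, steel, loose, not to be used: same foot, socket and shank as the scraper head but with a pointed ribbed cone, 120 tall. Origin under its centre.
- tumbler: Steel tumbler, 68 across, 95 tall, open. Origin under its centre.
- jar: Lever-lock glass storage jar, 84 across (94 over the wire), 134 tall. Origin under its centre.
- idli_stand: Two-tier steel idli stand, 156 across, 188 tall. Origin under its centre.
- turner: Steel flat turner lying on the counter, 260 long, along its x, under 40 high. Origin under its middle.
- brush: Red silicone brush lying flat, 210 long along its x, 36 wide, 12 high. Origin 120 from the handle end.
There are look-alikes about, which are no part of the job. Leave any pink look-alike of the scraper alone.

How it is judged:
By the outcome, as a careful person would: the job done as asked, in the order asked, and still so for the second after the job is handed in, with the robot touching nothing.
It also fails if it takes over 72 s, if anything falls off the work surface, if the arm or the gripper's body presses on something with over 40 N, if the wrist force passes 120 N, or if a joint passes its speed limit or range.

## Robot

A 6-joint arm with a two-finger parallel gripper is mounted at the origin on the work surface. World frame = base frame: x ahead of the robot, y to its left, z up, the work surface at z = 0. Lengths are in m, angles in rad, forces in N, time in s.
With the tool pointing down it reaches from about 0.35 to 0.85 m from the base axis. Payload 8.1 kg.
Tool frame: the origin (TCP) lies on the centre line of the jaws, within the pads' length; the fingertips stand robot.tips_ahead ahead of it and the grasp point (between the pads) lies 6 mm ahead of it (robot.tips_ahead is the distance from the TCP to the fingertips, in m); z points along the fingers, y is the line along which they close (so a half turn about z gives the same grasp; the last joint's range is limited). The gripper opens to 93 mm and grips with 3 to 60 N. Pads are 15 mm wide; open, the fingers measure 128 mm over their backs; the gripper's body (75 mm by 188 mm) begins 65 mm behind the grasp point.
Start: joints at [-1.363, 0.13, 1.488, -0, 1.523, -0.085], TCP at [0.173, -0.574, 0.244] pointing down, gripper open.
Joint ranges: [-2.96, 2.96], [-0.89, 2.26], [0.02, 2.5], [-1.34, 4.48], [0, 2.73], [-2.66, 2.66]. Speed limits (rad/s): [2.39, 2.39, 2.79, 3.14, 3.14, 3.14].

## Interface

Orientations are given as a rotation vector (axis times angle).
In Python, from plant import robot gives the robot as it stands.
- The arm moves only by the tool apply_moves, never from a script. Its arguments are lists of equal length, an entry for each row: "delta_pos": the shift along the tool's x, y, z in cm, a list of three; "twist": the turn about the tool's z in rad. A call has 1 to 8 rows; each row shifts and turns the commanded pose from where the row before left it, along the tool's axes as they then stand; what a row does not reach is not made up. A row lasts 1/8 s, in which the tool goes at most 62.5 mm and 10.7 degrees, less where a joint would pass 70% of its speed; a pose out of reach is approached as far as the arm can. A call with a gripper value outside its range is refused whole. "gripper" is the finger opening in cm, from 0 to 9.3, set as the call begins (left out, the last holds). The fingers move at their own pace and stop on an object; "squeeze" is the grip in N (left out, the last holds). Time passes only in rows, so rows that do not move let the fingers close. It gives the time, the measured TCP pose, the force, the opening and the grip force at its end, in the units of the state.
- robot.read_state(): the state, without advancing time (a new reading comes with each control period).
- robot.read_camera(name): name is "scene" or "top"; returns a dict with "frame" (400x640x3 uint8, red, green, blue), "vertical_fov" (degrees; the focal length in pixels is half the picture's height over the tangent of half this angle, whatever the lens; pixels are square), "cx", "cy" (the principal point, pixels), "R" (3x3) and "t" (3): a world point X has camera coordinates R X + t. Camera axes: x right, y down, z forward; pixel columns grow to the right and rows downward; lengths in m; the calibration is good to about 2 mm. A picture is of the moment at which its call begins. There is no depth.
- robot.close_job(): hands the job in; it is judged then, once.
The state is a dict: "t": time; "q": joint angles; "dq": joint speeds; "joint_torque": joint torques, N m; "tool_pos": TCP position; "orientation": TCP orientation; "force": force on the tool from outside, world axes, zero at the start; "wrist_torque": the same for the moment, N m; "opening": finger opening in m; "gripper_force": force on a finger pad.
Only numpy, scipy, OpenCV 4.12 (cv2) and the standard library are available. Lean on these libraries where they do the work, as an engineer would, in place of code of your own. Each camera call takes 0.05 s, during which the arm holds its last target. There are 200 camera calls.

## Working session

There is one attempt and no reset: what is moved stays moved. The work goes in short steps, Python scripts to look and compute and a tool call to move; the robot and the scene stay as the last step left them, time stands still between calls to the robot, and variables do not carry over. Pictures are saved under pics/ and viewed, at most 10 in all, crops included, and the job is handed in when it is done.

Besides the shell and the picture viewer there is one more tool, called after "Call:" by a JSON object that holds its "op" and its "data". apply_moves: Moves the arm, as the interface text tells. Its arguments: {"type":"object","properties":{"delta_pos":{"type":"array"},"twist":{"type":"array"},"gripper":{"type":"number"},"squeeze":{"type":"number"}},"required":["delta_pos","twist"]}

```bash
ls; mkdir -p pics
python3 - <<'E'
from plant import robot
import cv2,numpy as np
s=robot.read_state();print(s, robot.tips_ahead)
for n in("scene","top"):
    c=robot.read_camera(n);cv2.imwrite(f"pics/{n}0.png",cv2.cvtColor(c["frame"],cv2.COLOR_RGB2BGR))
    print(n,c["vertical_fov"],c["cx"],c["cy"],c["R"],c["t"])
E
```

```text
pics
{'t': 0.0, 'q': array([-1.36344272e+00,  1.31160346e-01,  1.48927483e+00, -1.31854132e-05,
        1.52299297e+00, -8.53486152e-02]), 'dq': array([ 0.00195003,  0.00049879,  0.00026874, -0.00085437, -0.00212622,
       -0.00060555]), 'joint_torque': array([ 2.80740147e-03, -5.59843540e+01, -4.91753912e+01,  7.70401047e-02,
        3.57797602e-02, -1.24445587e-04]), 'tool_pos': array([ 0.17306284, -0.57395348,  0.24259034]), 'orientation': array([-3.10619648e+00, -4.57869979e-01,  1.96306507e-04]), 'force': array([-0.04043695, -0.75818281,  0.19883561]), 'wrist_torque': array([0.01337101, 0.01890426, 0.00641804]), 'gripper_force': 0.0, 'opening': 0.093414315107759} 0.025
scene 54.81821329532659 321.133277887347 207.47998289829604 [[ 0.88315381  0.46908068  0.00163278]
 [ 0.30128863 -0.56457136 -0.76842979]
 [-0.35953375  0.67913363 -0.63993202]] [-0.47638783 -0.0498772   1.31907951]
top 44.43219042577054 318.0547802918646 195.22823536870595 [[ 0.01861937 -0.99975755  0.01175444]
 [-0.99466369 -0.01971516 -0.10126926]
 [ 0.10147645 -0.00980614 -0.99478961]] [-0.0021863   0.52431149  1.62540878]
```

View pics/scene0.png

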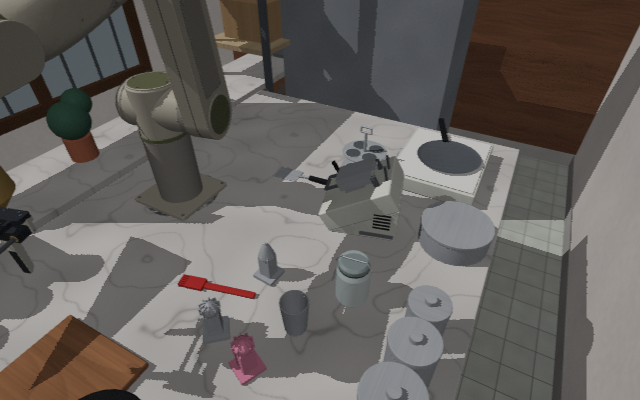

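View pics/top0.png

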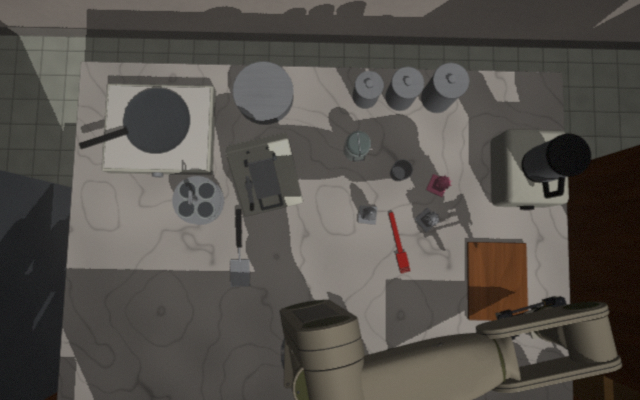

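Scene view: the machine is at about (362,195) and in the top view at (265,178). There are three candidate heads:
- plain finned dome: scene (212,318), top (428,220)
- pointed cone (the reamer): scene (267,262), top (367,214)
- pink look-alike: scene (246,357), top (438,185)

The plain dome fits the description. I'll confirm it with one enlarged crop.

Run:
```python
import cv2,numpy as np
s=cv2.imread("pics/scene0.png");t=cv2.imread("pics/top0.png")
f=lambda im,x,y,w,h:cv2.resize(im[y:y+h,x:x+w],(400,300),interpolation=cv2.INTER_CUBIC)
# crops 100x75 (4x)
a=np.vstack([np.hstack([f(s,305,145,120,90),f(s,180,285,100,75)]),np.hstack([f(t,215,135,100,75),f(t,385,175,100,75)])])
a=np.clip(a*1.5,0,255).astype(np.uint8)
cv2.imwrite("pics/crop1.png",a)
```

```text
(no output)
```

View pics/crop1.png

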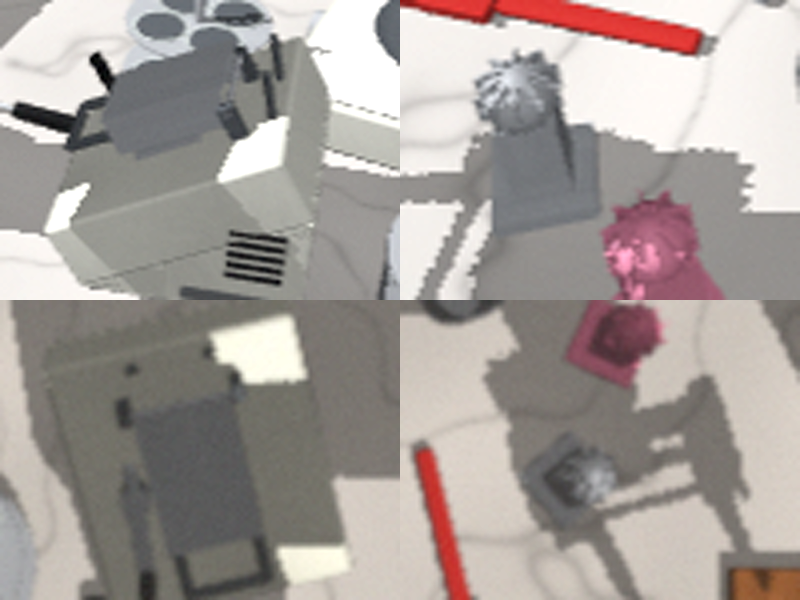

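The top-right panel confirms the plain steel finned dome on a square shank at scene ~(210,320). The pink one stays where it is. Next I'll enlarge the machine.

Run:
```python
import cv2,numpy as np
s=cv2.imread("pics/scene0.png");t=cv2.imread("pics/top0.png")
f=lambda im,x,y,w,h,W,H:np.clip(cv2.resize(im[y:y+h,x:x+w],(W,H),interpolation=cv2.INTER_CUBIC)*1.6,0,255).astype(np.uint8)
cv2.imwrite("pics/t8.png",f(t,220,130,100,75,800,600))
cv2.imwrite("pics/s8.png",f(s,308,148,100,75,800,600))
```

```text
(no output)
```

View pics/t8.png

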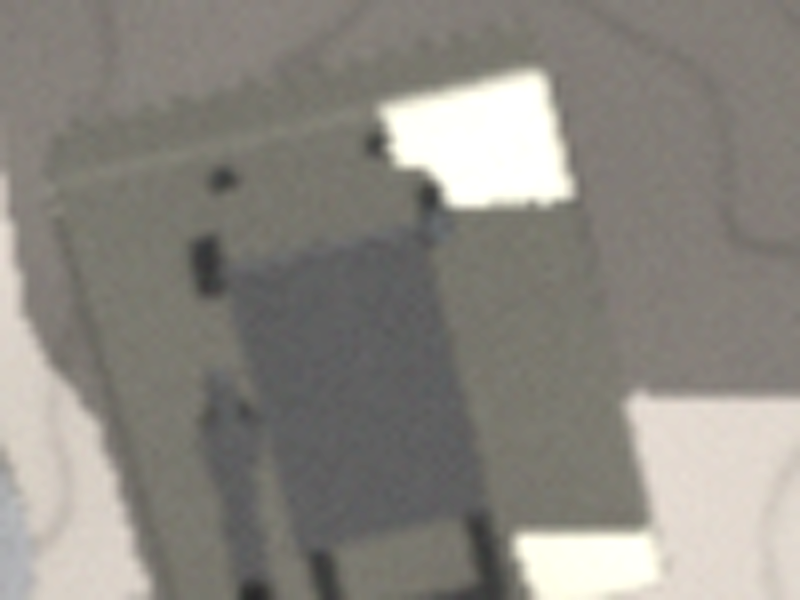

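View pics/s8.png

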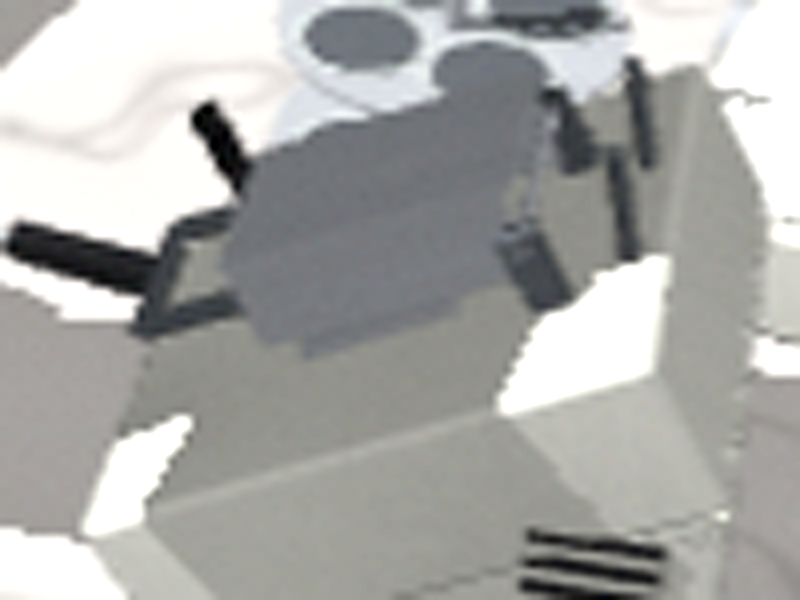

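The top crop gives slope corners B at (288.1,138.8), C at (226,154.4) and A at about (303,202.5). The scene crop gives A at (318.3,214.6), B at (389.9,195.3) and C at (395.5,156.5). The cover bar middle is at scene (328,183), and the knob top is at scene (333.6,161.8).

```bash
cat > h.py <<'E'
import numpy as np, cv2, pickle
from scipy.optimize import least_squares
from scipy.spatial.transform import Rotation as Ro
def cams():
    from plant import robot
    return {n:robot.read_camera(n) for n in("scene","top")}
def proj(c,X):
    p=(c["R"]@np.atleast_2d(X).T).T+c["t"];f=200/np.tan(np.radians(c["vertical_fov"]/2))
    return p[:,:2]/p[:,2:]*f+[c["cx"],c["cy"]]
def ray(c,uv):
    f=200/np.tan(np.radians(c["vertical_fov"]/2))
    d=c["R"].T@np.array([(uv[0]-c["cx"])/f,(uv[1]-c["cy"])/f,1]);return -c["R"].T@c["t"],d/np.linalg.norm(d)
def onz(c,uv,z):
    o,d=ray(c,uv);return o+d*(z-o[2])/d[2]
def tri(rs):
    A=sum(np.eye(3)-np.outer(d,d) for o,d in rs);b=sum((np.eye(3)-np.outer(d,d))@o for o,d in rs)
    X=np.linalg.solve(A,b);return X,[np.linalg.norm(np.cross(X-o,d)) for o,d in rs]
def hubR(yaw):
    return Ro.from_euler("z",yaw).as_matrix()@Ro.from_euler("y",-np.pi/6).as_matrix()
HZ=.1175+.006*np.cos(np.pi/6)
def hub(x,P):
    return np.array([x[0],x[1],HZ])+np.atleast_2d(P)/1000@hubR(x[2]).T
E
python3 - <<'E'
from h import *
c=cams();pickle.dump({n:{k:v for k,v in c[n].items()} for n in c},open("cam.pkl","wb"))
A,B,C=[-115,-100,-6],[115,-100,-6],[115,100,-6]
obs=[("scene",A,(318.25,214.6)),("scene",B,(389.9,195.25)),("scene",C,(395.5,156.5)),("top",B,(288.1,138.8)),("top",C,(226,154.4)),("top",A,(303,202.5))]
for i,n in((0,5),(1,3),(2,4)):
    print(tri([ray(c[obs[i][0]],obs[i][2]),ray(c[obs[n][0]],obs[n][2])]))
r=lambda x:np.concatenate([(proj(c[n],hub(x,P))[0]-uv) for n,P,uv in obs])
s=least_squares(r,[.55,.15,.1],loss="soft_l1");print(s.x,np.degrees(s.x[2]),r(s.x).reshape(-1,2).round(1))
x=s.x
for nm,P in(("bar",[-83,0,22]),("knob",[-62,55,50]),("knobtop",[-62,55,62]),("hinge",[72,0,22])):
    X=hub(x,P)[0];print(nm,X.round(4),[proj(c[n],X)[0].round(1) for n in c])
print("bar tri",tri([ray(c["scene"],(328,182.75)),ray(c["top"],(272,207))]))
# scraper foot corners from crop1 in scene (scale 4, off 180,285) & top (off 385,175)
for uv in((495,128),(598,125),(600,212),(492,234)):
    print("S",onz(c["scene"],(180+(uv[0]-400)/4,285+uv[1]/4),.01).round(4))
for uv in((568,432),(525,475),(563,528)):
    print("T",onz(c["top"],(385+(uv[0]-400)/4,175+(uv[1]-300)/4),.01).round(4))
E
```

```text
(array([0.49704945, 0.05823399, 0.05954045]), [np.float64(0.0014769104520481544), np.float64(0.0014769104520481902)])
(array([0.68778485, 0.10731564, 0.16813646]), [np.float64(0.0032385219196695144), np.float64(0.003238521919669611)])
(array([0.63505218, 0.29892901, 0.1677573 ]), [np.float64(0.0037672836602757644), np.float64(0.0037672836602755306)])
[0.56418391 0.17620953 0.25431708] 14.571295146971444 [[-1.4  0.4]
 [-0.9 -1.3]
 [ 0.1 -1.5]
 [ 0.2 -1.7]
 [-0.8 -2.6]
 [ 0.7 -0. ]]
bar [0.484  0.1554 0.1002] [array([329. , 185.1]), array([272.2, 204.5])]
knob [0.4742 0.2096 0.135 ] [array([334.2, 166.1]), array([253.9, 206.3])]
knobtop [0.4684 0.2081 0.1454] [array([332.4, 163.1]), array([253.9, 207.9])]
hinge [0.6139 0.1891 0.1777] [array([374.8, 170. ]), array([260.4, 160.2])]
bar tri (array([0.47739014, 0.15651691, 0.10587671]), [np.float64(0.002317629367887884), np.float64(0.0023176293678878576)])
S [ 0.4065 -0.3517  0.01  ]
S [ 0.4598 -0.3209  0.01  ]
S [ 0.4975 -0.3668  0.01  ]
S [ 0.4522 -0.4066  0.01  ]
T [ 0.4896 -0.3643  0.01  ]
T [ 0.4522 -0.3275  0.01  ]
T [ 0.4079 -0.3597  0.01  ]
```

```bash
cat >> h.py <<'E'
HX=np.array([.5645,.177,np.radians(14.6)])
def delta(Xgrasp,heading):
    from plant import robot
    s=robot.read_state();R=Ro.from_rotvec(s["orientation"]).as_matrix()
    cur=np.arctan2(R[1,0],R[0,0]);tcp=np.array(Xgrasp)+[0,0,.006]
    d=R.T@(tcp-s["tool_pos"])*100
    c,sn=np.cos(heading),np.sin(heading);Rn=np.array([[c,sn,0],[sn,-c,0],[0,0,-1]])
    print("t",round(s["t"],2),"tcp",s["tool_pos"].round(4),"head",np.degrees(cur).round(2),"| d in cur frame cm",d.round(2),"in target frame",(Rn.T@(tcp-s["tool_pos"])*100).round(2),"twist",round(cur-heading,3),"F",s["force"].round(1),"op",round(s["opening"],4),"gf",round(s["gripper_force"],1))
E
python3 - <<'E'
from h import *
X=hub(HX,[-67,-28.5,27])[0];print(X);delta(X+[0,0,.12],HX[2])
E
```

```text
[0.50246983 0.13139135 0.11257884]
t 0.2 tcp [ 0.1731 -0.5741  0.243 ] head 16.78 | d in cur frame cm [ 51.9  -58.04   0.51] in target frame [ 49.65 -59.97   0.44] twist 0.038 F [-0.4 -0.1  0.1] op 0.0932 gf 0.0
```

Call:
{"op": "apply_moves", "data": {"delta_pos": [[0,0,-2],[3.8,-4.6,0],[3.8,-4.6,0],[3.8,-4.6,0],[3.8,-4.6,0],[3.8,-4.6,0],[3.8,-4.6,0],[3.8,-4.6,0]], "twist": [0.038,0,0,0,0,0,0,0], "gripper": 4.0, "squeeze": 60}}

```text
t: 1.2
tool_pos: [0.3498, -0.1941, 0.2637]
orientation: [3.116, 0.398, 0.001]
force: [1.8, -0.1, 0.0]
opening: 0.04
gripper_force: 0.0
```

Call:
{"op": "apply_moves", "data": {"delta_pos": [[3.8,-4.6,0],[3.8,-4.6,0],[3.8,-4.6,0],[3.8,-4.6,0],[3.8,-4.6,0],[0,0,0],[0,0,0]], "twist": [0,0,0,0,0,0,0]}}

```text
t: 2.08
tool_pos: [0.475, 0.0746, 0.2633]
orientation: [3.116, 0.401, -0.002]
force: [0.7, 0.1, 0.2]
opening: 0.04
gripper_force: 0.0
```

Run:
```python
from h import *
X=hub(HX,[-67,-28.5,27])[0];delta(X+[0,0,.09],HX[2]);delta(X,HX[2])
c=cams()
f=lambda im,x,y,w,h:np.clip(cv2.resize(cv2.cvtColor(im[y:y+h,x:x+w],cv2.COLOR_RGB2BGR),(400,600),interpolation=cv2.INTER_CUBIC)*1.6,0,255).astype(np.uint8)
cv2.imwrite("pics/a.png",np.hstack([f(c["scene"]["frame"],300,130,60,90),f(c["top"]["frame"],240,150,60,90)]))
for P in([-67,-28.5,27],[-83,0,27],[-83,-32,27],[-83,32,27]):
  print([proj(c[n],hub(HX,P))[0].round(1) for n in c])
```

```text
t 2.08 tcp [0.475  0.0746 0.2633] head 14.66 | d in cur frame cm [ 4.1  -4.8   5.47] in target frame [ 4.09 -4.81  5.47] twist 0.001 F [0.7 0.1 0.2] op 0.04 gf 0.0
t 2.08 tcp [0.475  0.0746 0.2633] head 14.66 | d in cur frame cm [ 4.11 -4.8  14.47] in target frame [ 4.09 -4.81 14.47] twist 0.001 F [0.7 0.1 0.2] op 0.04 gf 0.0
[array([330.9, 187.7]), array([279.6, 198.5])]
[array([328.4, 183.8]), array([272., 205.])]
[array([326.1, 189.9]), array([281.8, 202.7])]
[array([330.6, 177.9]), array([262.3, 207.3])]
```

View pics/a.png

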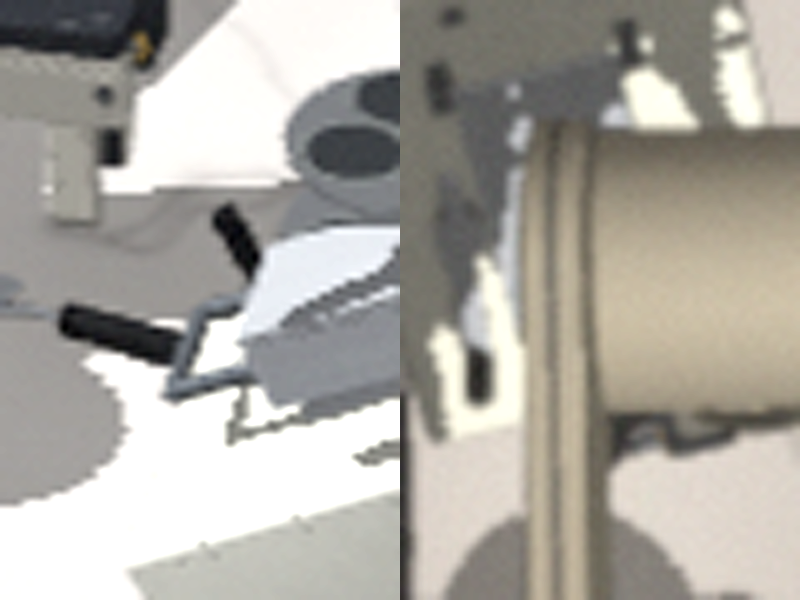

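The crop shows the shut cover's loop. The bar ends are at scene (326.3,188.5) and (330,177.2), within about 1 px of prediction, and the near arm is at (332,188). I'll go down and straddle that arm.

Call:
{"op": "apply_moves", "data": {"delta_pos": [[2.0,-2.4,0],[2.1,-2.4,0],[0,0,4],[0,0,4],[0,0,3],[0,0,2],[0,0,1.2],[0,0,0]], "twist": [0,0,0,0,0,0,0,0]}}

```text
t: 3.18
tool_pos: [0.5025, 0.1305, 0.1212]
orientation: [3.116, 0.397, -0.002]
force: [0.3, 0.9, -0.4]
opening: 0.0401
gripper_force: 0.0
```

Call:
{"op": "apply_moves", "data": {"delta_pos": [[0,0,0],[0,0,0],[0,0,0],[0,0,0]], "twist": [0,0,0,0], "gripper": 0, "squeeze": 60}}

```text
t: 3.68
tool_pos: [0.5041, 0.1289, 0.1223]
orientation: [3.111, 0.398, 0.003]
force: [3.9, -14.3, -0.2]
opening: 0.0083
gripper_force: 60.0
```

Run:
```python
from h import *
X=hub(HX,[-67,-28.5,27])[0];delta(X,HX[2])
# arc increments, radius from hinge to grasp, steps of 7 deg
h=np.array([72*np.cos(np.pi/6)-22*.5,72*.5+22*np.cos(np.pi/6)])
from plant import robot
s=robot.read_state();p=s["tool_pos"]-[0,0,.006]-np.array([HX[0],HX[1],HZ]);u=p[:2]@[np.cos(HX[2]),np.sin(HX[2])]*1000;v=np.array([u,p[2]*1000])-h
print("r",np.hypot(*v),np.degrees(np.arctan2(v[1],v[0])))
a0=np.arctan2(v[1],v[0])
pts=[np.hypot(*v)*np.array([np.cos(a0-k*np.radians(6)),np.sin(a0-k*np.radians(6))]) for k in range(12)]
print(np.diff(pts,axis=0).round(1).tolist())
```

```text
t 3.67 tcp [0.5041 0.1289 0.1223] head 14.58 | d in cur frame cm [-0.1  -0.28  0.37] in target frame [-0.1  -0.28  0.37] twist -0.0 F [  3.9 -14.3  -0.2] op 0.0083 gf 60.0
r 136.51961131278776 -153.2507010126832
[[-5.8, 13.1], [-4.4, 13.6], [-2.9, 14.0], [-1.4, 14.2], [0.1, 14.3], [1.6, 14.2], [3.0, 14.0], [4.5, 13.6], [5.9, 13.0], [7.2, 12.3], [8.4, 11.5]]
```

Call:
{"op": "apply_moves", "data": {"delta_pos": [[0,0.25,0],[-0.58,0,-1.31],[-0.44,0,-1.36],[-0.29,0,-1.4],[-0.14,0,-1.42],[0,0,-1.43]], "twist": [0,0,0,0,0,0]}}

```text
t: 4.42
tool_pos: [0.4895, 0.1249, 0.1908]
orientation: [3.115, 0.399, -0.0]
force: [6.9, -3.1, -5.3]
opening: 0.0084
gripper_force: 60.0
```

Call:
{"op": "apply_moves", "data": {"delta_pos": [[0.16,0,-1.42],[0.3,0,-1.4],[0.45,0,-1.36],[0.59,0,-1.3],[0,0,0]], "twist": [0,0,0,0,0]}}

```text
t: 5.05
tool_pos: [0.5045, 0.1288, 0.2465]
orientation: [3.115, 0.399, 0.001]
force: [-0.0, -5.7, -2.0]
opening: 0.0084
gripper_force: 60.0
```

Run:
```python
from h import *
from plant import robot
s=robot.read_state();print(s["force"],s["opening"])
c=cams()
im=cv2.cvtColor(c["scene"]["frame"][90:220,270:420],cv2.COLOR_RGB2BGR)
cv2.imwrite("pics/b.png",np.clip(cv2.resize(im,(690,598),interpolation=cv2.INTER_CUBIC)*1.4,0,255).astype(np.uint8))
```

```text
[-0.01062003 -5.67041845 -1.99257058] 0.008398473919211077
```

View pics/b.png

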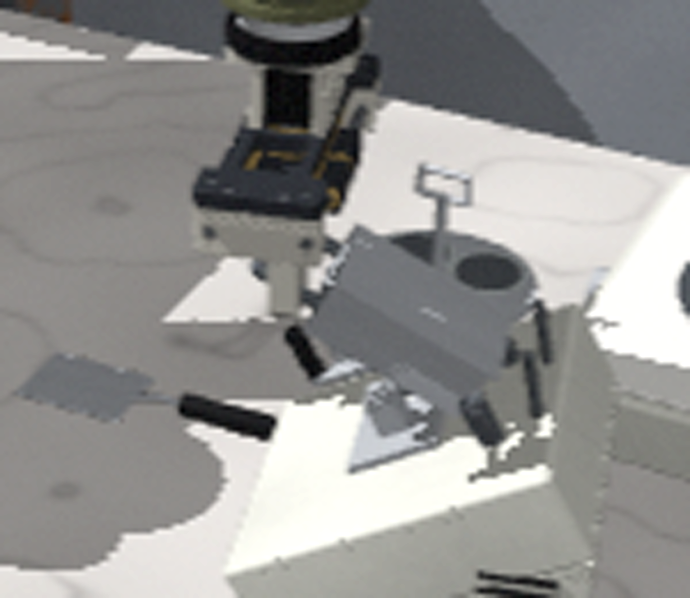

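Cover is at about 54°, with the post already visible below it. I'll regrip it across the bar ends.

Call:
{"op": "apply_moves", "data": {"delta_pos": [[0,0,0],[0,0,0],[0,0,-2],[0,0,-3],[-0.8,-1.4,0],[-0.9,-1.4,0],[0,0,0],[0,0,0]], "twist": [0,0,0,0,0,0,0,0], "gripper": 4.0}}

```text
t: 6.15
tool_pos: [0.4801, 0.1521, 0.2949]
orientation: [3.116, 0.4, -0.002]
force: [-0.0, 0.2, 0.3]
opening: 0.04
gripper_force: 0.0
```

Call:
{"op": "apply_moves", "data": {"delta_pos": [[0,0,0],[0,0,0],[0,0,2],[0,0,2.2],[0,0,0]], "twist": [0,0,0,0,0], "gripper": 9.0}}

```text
t: 6.78
tool_pos: [0.4789, 0.1515, 0.2503]
orientation: [3.116, 0.399, -0.008]
force: [-0.0, 0.2, 0.5]
opening: 0.0855
gripper_force: 0.0
```

Call:
{"op": "apply_moves", "data": {"delta_pos": [[0,0,0],[0,0,0],[0,0,0],[0,0,0]], "twist": [0,0,0,0], "gripper": 0, "squeeze": 60}}

```text
t: 7.28
tool_pos: [0.4807, 0.152, 0.2541]
orientation: [-3.116, -0.399, -0.001]
force: [0.9, -0.6, -0.1]
opening: 0.0543
gripper_force: 0.0
```

```bash
cat > arc.py <<'E'
from h import *
from plant import robot
delta([0,0,0],HX[2])
h=np.array([72*np.cos(np.pi/6)-22*.5,72*.5+22*np.cos(np.pi/6)])
s=robot.read_state();p=s["tool_pos"]-[0,0,.006]-np.array([HX[0],HX[1],HZ]);u=p[:2]@[np.cos(HX[2]),np.sin(HX[2])]*1000;v=np.array([u,p[2]*1000])-h
a0=np.arctan2(v[1],v[0]);print("r",np.hypot(*v),"elev",180-np.degrees(a0))
lat=p[:2]@[-np.sin(HX[2]),np.cos(HX[2])]*1000;print("hub y",lat)
pts=[np.hypot(*v)*np.array([np.cos(a0-k*np.radians(7)),np.sin(a0-k*np.radians(7))]) for k in range(14)]
print((np.diff(pts,axis=0)/10).round(2).tolist())
E
python3 arc.py
```

```text
t 7.28 tcp [0.4807 0.152  0.2541] head 14.6 | d in cur frame cm [-50.37   2.59  24.77] in target frame [-50.35   2.59  24.81] twist -0.0 F [ 0.9 -0.6 -0.1] op 0.0543 gf 0.0
r 155.51872231153214 elev 26.890738771781912
hub y -3.0680329721143735
[[0.96, 1.64], [1.15, 1.51], [1.33, 1.36], [1.48, 1.18], [1.62, 1.0], [1.73, 0.79], [1.81, 0.57], [1.87, 0.35], [1.9, 0.12], [1.9, -0.11], [1.87, -0.34], [1.81, -0.57], [1.73, -0.78]]
```

Run:
```python
from h import *
c=cams()
f=lambda im,x,y:np.clip(cv2.resize(cv2.cvtColor(im[y:y+75,x:x+50],cv2.COLOR_RGB2BGR),(400,600),interpolation=cv2.INTER_CUBIC)*1.4,0,255).astype(np.uint8)
cv2.imwrite("pics/c.png",np.hstack([f(c["scene"]["frame"],310,120),f(c["top"]["frame"],245,165)]))
b=[51.4,55]
for el in(20,27,34):
  for y in(-32,32):
    u=51.35-155*np.cos(np.radians(el));w=55.05+155*np.sin(np.radians(el));X=np.array([HX[0]+(u*np.cos(HX[2])-y*np.sin(HX[2]))/1000,HX[1]+(u*np.sin(HX[2])+y*np.cos(HX[2]))/1000,HZ+w/1000])
    print(el,y,[proj(c[n],X)[0].round(1) for n in c])
```

```text
20 -32 [array([323.4, 153.5]), array([279.8, 201.9])]
20 32 [array([328.4, 142.2]), array([258.6, 207. ])]
27 -32 [array([326.1, 148.5]), array([278.8, 198.9])]
27 32 [array([331. , 137.3]), array([257.4, 204. ])]
34 -32 [array([329.6, 143.8]), array([277.7, 195.2])]
34 32 [array([334.4, 132.6]), array([256. , 200.3])]
```

View pics/c.png

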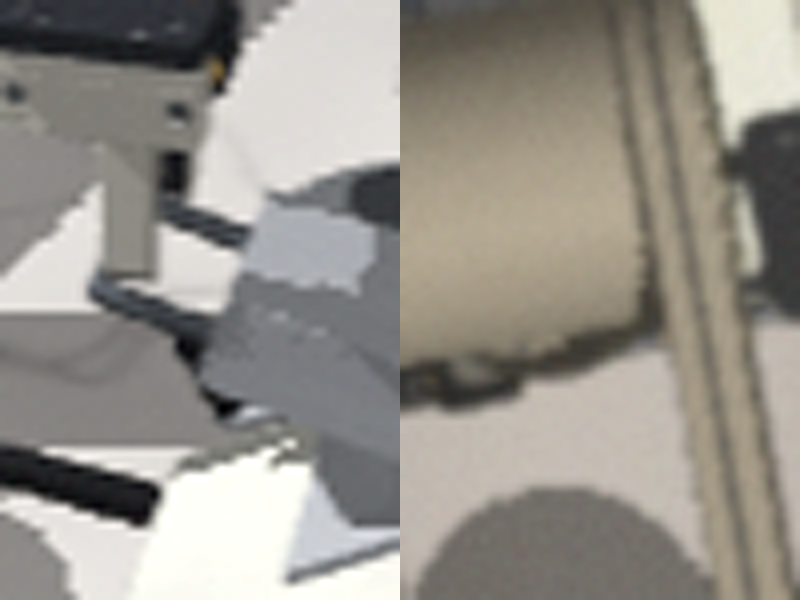

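The bar's near end is at scene (322,155.6), which puts the cover at about 44°: it slipped a little in the pads, so the fingers closed just above the bar. I'll go up, forward 1 cm, open and go lower.

Call:
{"op": "apply_moves", "data": {"delta_pos": [[0,0,-2],[-0.9,0,-1]], "twist": [0,0], "gripper": 5.2}}

```text
t: 7.62
tool_pos: [0.4724, 0.1498, 0.2859]
orientation: [-3.116, -0.399, -0.004]
force: [-0.0, -0.4, -0.0]
opening: 0.0519
gripper_force: 0.0
```

Call:
{"op": "apply_moves", "data": {"delta_pos": [[0,0,0],[0,0,0],[0,0,0],[0,0,0],[0,0,2],[0,0,2],[0,0,1.5],[0,0,0]], "twist": [0,0,0,0,0,0,0,0], "gripper": 9.2}}

```text
t: 8.62
tool_pos: [0.4706, 0.1494, 0.2262]
orientation: [3.116, 0.399, -0.006]
force: [-0.5, -0.3, 0.7]
opening: 0.0921
gripper_force: 0.0
```

Call:
{"op": "apply_moves", "data": {"delta_pos": [[0,0,0],[0,0,0],[0,0,0],[0,0,0]], "twist": [0,0,0,0], "gripper": 5.8, "squeeze": 60}}

```text
t: 9.12
tool_pos: [0.4715, 0.1528, 0.2293]
orientation: [-3.11, -0.401, -0.001]
force: [-2.5, 14.8, -1.5]
opening: 0.0728
gripper_force: 60.0
```

```bash
python3 arc.py
```

```text
t 9.12 tcp [0.4715 0.1528 0.2293] head 14.69 | d in cur frame cm [-49.51   2.95  22.24] in target frame [-49.48   2.9   22.33] twist 0.002 F [-2.5 14.8 -1.5] op 0.0728 gf 60.0
r 154.35661724684732 elev 17.165735600763213
hub y 0.02495588271007876
[[0.67, 1.76], [0.88, 1.67], [1.07, 1.55], [1.25, 1.41], [1.42, 1.24], [1.56, 1.06], [1.67, 0.87], [1.77, 0.65], [1.83, 0.43], [1.87, 0.21], [1.88, -0.02], [1.87, -0.25], [1.82, -0.48]]
```

Call:
{"op": "apply_moves", "data": {"delta_pos": [[0,-0.25,0],[0.67,0,-1.76],[0.88,0,-1.67],[1.07,0,-1.55],[1.25,0,-1.41],[1.42,0,-1.24],[1.56,0,-1.06],[0,0,0]], "twist": [0,0,0,0,0,0,0,0]}}

```text
t: 10.12
tool_pos: [0.5378, 0.1703, 0.3164]
orientation: [-3.115, -0.4, -0.0]
force: [-2.9, 4.1, 1.0]
opening: 0.0723
gripper_force: 60.0
```

```bash
python3 arc.py
python3 - <<'E'
from h import *
c=cams();cv2.imwrite("pics/d.png",cv2.cvtColor(c["scene"]["frame"],cv2.COLOR_RGB2BGR))
E
```

```text
t 10.12 tcp [0.5378 0.1703 0.3164] head 14.64 | d in cur frame cm [-56.35   2.93  31.02] in target frame [-56.34   2.93  31.04] twist 0.001 F [-2.9  4.1  1. ] op 0.0723 gf 60.0
r 154.33323447393803 elev 59.28098771565341
hub y 0.283532878387208
[[1.68, 0.86], [1.77, 0.65], [1.83, 0.43], [1.87, 0.2], [1.88, -0.03], [1.87, -0.26], [1.82, -0.48], [1.75, -0.7], [1.65, -0.91], [1.53, -1.1], [1.38, -1.28], [1.22, -1.44], [1.03, -1.58]]
```

Call:
{"op": "apply_moves", "data": {"delta_pos": [[1.68,0,-0.86],[1.77,0,-0.65],[1.83,0,-0.43],[1.87,0,-0.2],[1.88,0,0.03],[1.87,0,0.26],[0.5,0,0.12],[0,0,0]], "twist": [0,0,0,0,0,0,0,0]}}

```text
t: 11.22
tool_pos: [0.6478, 0.1979, 0.3327]
orientation: [3.116, 0.399, -0.0]
force: [0.0, 0.1, -0.6]
opening: 0.0579
gripper_force: 0.0
```

```bash
python3 arc.py|head -2; python3 -c "from plant import robot;print(robot.read_state()['force'])"
```

```text
t 11.22 tcp [0.6478 0.1979 0.3327] head 14.59 | d in cur frame cm [-67.66   2.83  32.69] in target frame [-67.67   2.82  32.67] twist -0.0 F [ 0.   0.1 -0.6] op 0.0579 gf 0.0
r 152.89818723159723 elev 103.02762043823701
[ 0.01274673  0.06227074 -0.62756785]
```

Run:
```python
from h import *
c=cams();im=c["scene"]["frame"][75:210,300:420]
cv2.imwrite("pics/e.png",np.clip(cv2.resize(cv2.cvtColor(im,cv2.COLOR_RGB2BGR),(533,600),interpolation=cv2.INTER_CUBIC)*1.4,0,255).astype(np.uint8))
for el in(80,90,102):
  for y in(-36,36):
    u=51.35-155*np.cos(np.radians(el));w=55.05+155*np.sin(np.radians(el));X=np.array([HX[0]+(u*np.cos(HX[2])-y*np.sin(HX[2]))/1000,HX[1]+(u*np.sin(HX[2])+y*np.cos(HX[2]))/1000,HZ+w/1000])
    print(el,y,X.round(3),proj(c["scene"],X)[0].round(1),((proj(c["scene"],X)[0]-[300,75])*533/120).round())
```

```text
80 -36 [0.597 0.148 0.33 ] [368.2 126.9] [303. 231.]
80 36 [0.579 0.218 0.33 ] [371.9 114.6] [319. 176.]
90 -36 [0.623 0.155 0.333] [378.7 127.3] [350. 232.]
90 36 [0.605 0.225 0.333] [381.9 114.8] [364. 177.]
102 -36 [0.654 0.163 0.329] [391.2 129.9] [405. 244.]
102 36 [0.636 0.233 0.329] [393.7 117.3] [416. 188.]
```

View pics/e.png

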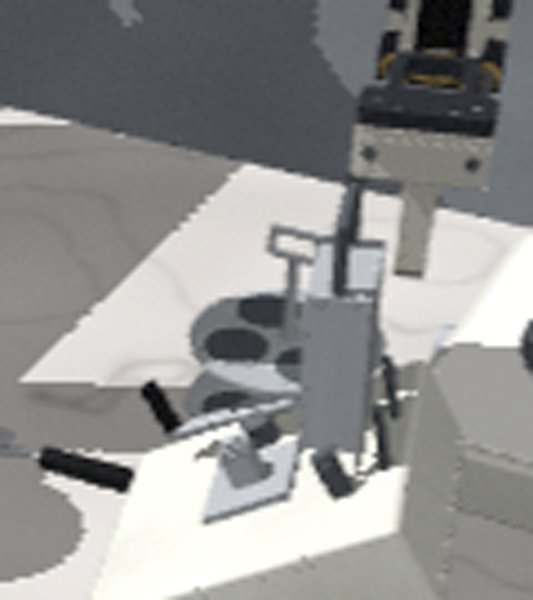

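The scene crop shows the hood upright with the bar at about crop (345,235)–(358,180). That is roughly 88° elevation, about 14° short of the stop, and the fingers are behind the bar. I'll go over it and push it back from the front with closed fingers.

Call:
{"op": "apply_moves", "data": {"delta_pos": [[0,0,-3],[0,0,-3],[-3,0,0],[-3,0,0],[0,0,0],[0,0,2.5],[0,0,2.6],[0,0,0]], "twist": [0,0,0,0,0,0,0,0], "gripper": 0}}

```text
t: 12.32
tool_pos: [0.589, 0.1828, 0.3394]
orientation: [3.116, 0.399, -0.007]
force: [-0.2, -0.3, 0.9]
opening: 0.0007
gripper_force: 0.0
```

Call:
{"op": "apply_moves", "data": {"delta_pos": [[1.0,0,0],[1.0,0,0],[1.0,0,0],[1.0,0,0.1],[0.3,0,0]], "twist": [0,0,0,0,0]}}

```text
t: 12.95
tool_pos: [0.63, 0.1935, 0.341]
orientation: [3.115, 0.399, -0.009]
force: [-22.8, -6.4, 9.1]
opening: 0.0003
gripper_force: 11.6
```

```bash
python3 arc.py|head -2
```

```text
t 12.95 tcp [0.63   0.1935 0.341 ] head 14.6 | d in cur frame cm [-65.65   2.84  33.86] in target frame [-65.84   2.84  33.5 ] twist -0.0 F [-22.8  -6.4   9.1] op 0.0003 gf 11.6
r 158.09523695750707 elev 95.8647667891789
```

Call:
{"op": "apply_moves", "data": {"delta_pos": [[0.2,0,0],[0,0,0]], "twist": [0,0]}}

```text
t: 13.2
tool_pos: [0.6301, 0.1935, 0.3411]
orientation: [3.115, 0.399, -0.014]
force: [-23.8, -6.5, 9.8]
opening: 0.0004
gripper_force: 12.6
```

Call:
{"op": "apply_moves", "data": {"delta_pos": [[0.2,0,0],[0,0,0]], "twist": [0,0]}}

```text
t: 13.45
tool_pos: [0.6304, 0.1936, 0.3411]
orientation: [3.114, 0.399, -0.02]
force: [-34.6, -9.6, 11.8]
opening: 0.0006
gripper_force: 17.8
```

The cover is against its stop: force rises with no motion. I'll back off and move aside to look at the hub and scraper.

Call:
{"op": "apply_moves", "data": {"delta_pos": [[-2,0,0],[-4,0,0],[-4.7,3.6,0],[-4.7,3.6,0],[-4.7,3.6,0],[-4.7,3.6,0],[-4.7,3.6,0],[-4.7,3.6,0]], "twist": [0,0,0,0,-0.1,-0.1,-0.1,-0.1], "gripper": 6.5}}

```text
t: 14.45
tool_pos: [0.3884, -0.1203, 0.3417]
orientation: [2.971, 1.016, 0.003]
force: [0.7, -0.5, 0.2]
opening: 0.0645
gripper_force: 0.0
```

Run:
```python
from h import *
c=cams();pickle.dump(c,open("c2.pkl","wb"))
f=lambda n,x,y:np.clip(cv2.resize(cv2.cvtColor(c[n]["frame"][y:y+37,x:x+50],cv2.COLOR_RGB2BGR),(400,296),interpolation=cv2.INTER_CUBIC)*1.3,0,255).astype(np.uint8)
cv2.imwrite("pics/f.png",np.vstack([np.hstack([f("scene",325,155),f("top",240,165)]),np.hstack([f("scene",190,295),f("top",403,200)])]))
for P in([0,0,33],[32,32,0],[32,-32,0],[-32,-32,0],[-32,32,0],[-62,55,62],[0,55,18]):
    print(P,((proj(c["scene"],hub(HX,P))[0]-[325,155])*8).round(),((proj(c["top"],hub(HX,P))[0]-[240,165])*8+[400,0]).round())
delta([.45,-.362,.16],np.radians(38))
```

```text
[0, 0, 33] [210. 154.] [607. 139.]
[32, 32, 0] [339. 150.] [505.  54.]
[32, -32, 0] [314. 248.] [664.  17.]
[-32, -32, 0] [160. 296.] [701. 162.]
[-32, 32, 0] [190. 199.] [546. 199.]
[-62, 55, 62] [61. 64.] [510. 343.]
[0, 55, 18] [253. 105.] [469. 157.]
t 14.55 tcp [ 0.3875 -0.1236  0.3416] head 37.33 | d in cur frame cm [-9.47 22.7  17.62] in target frame [-9.75 22.63 17.56] twist -0.012 F [0.7 1.  0.5] op 0.0651 gf 0.0
```

View pics/f.png

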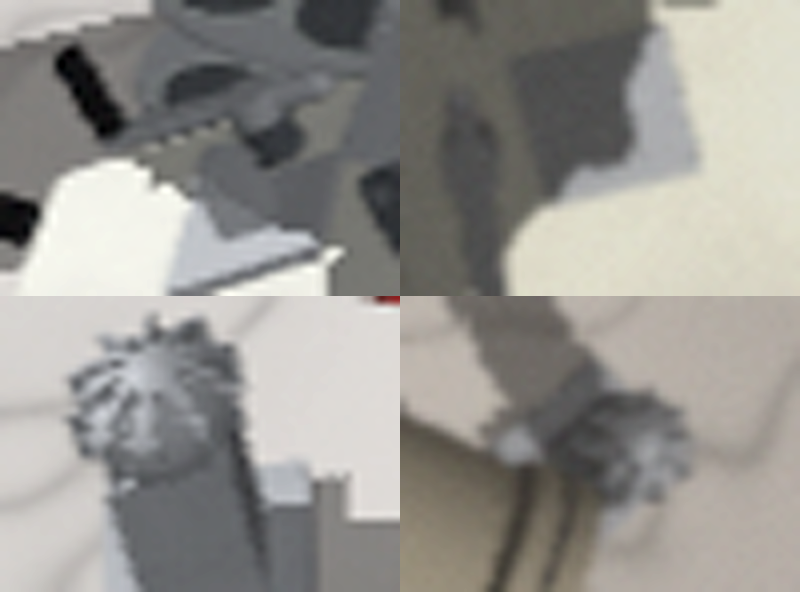

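The top crop shows seat corners at panel (512,55), (660,22), (698,165) and (552,203), within about 0.5 px of prediction. The finned dome is at scene (209.6,308) and top (434.3,219.3).

```bash
sed -i 's/HX=.*/HX=np.array([.563,.1765,np.radians(14.6)])/' h.py
python3 - <<'E'
from h import *
c=pickle.load(open("c2.pkl","rb"))
print(onz(c["scene"],(209.6,308),.088),onz(c["top"],(434.3,219.3),.092))
S=lambda u,v:(180+(u-400)/4,285+v/4);T=lambda u,v:(385+(u-400)/4,175+(v-300)/4)
obs=[("scene",1,S(598,125)),("scene",2,S(600,212)),("scene",3,S(492,234)),("top",2,T(568,432)),("top",1,T(525,475)),("top",0,T(563,528))]
# corner k at angle yaw+45+90k ; order assigned by nearest
def r(x):
    o=[]
    for n,_,uv in obs:
        P=onz(c[n],uv,.01)[:2]
        C=[x[:2]+.0424*np.array([np.cos(x[2]+np.pi/4+k*np.pi/2),np.sin(x[2]+np.pi/4+k*np.pi/2)]) for k in range(4)]
        o.append(min((P-q for q in C),key=np.linalg.norm))
    return np.concatenate(o)
s=least_squares(r,[.45,-.362,np.radians(38)],loss="soft_l1",f_scale=.004);print(s.x,np.degrees(s.x[2]),(r(s.x)*1000).round(1))
delta([s.x[0],s.x[1],.056],s.x[2])
E
```

```text
[ 0.45151385 -0.36174903  0.088     ] [ 0.4468386  -0.36861757  0.092     ]
[ 0.45244035 -0.36393747  0.73276612] 41.9844059001162 [ 5.1  0.7  2.7 -0.6  2.  -0.3 -5.2  1.9 -2.5 -5.9 -2.2  2. ]
t 14.55 tcp [ 0.3875 -0.1236  0.3416] head 37.33 | d in cur frame cm [-9.39 22.98 28.02] in target frame [-11.25  22.21  27.96] twist -0.081 F [0.7 1.  0.5] op 0.0651 gf 0.0
```

Call:
{"op": "apply_moves", "data": {"delta_pos": [[0,0,0],[-2.13,4.49,2],[-2.13,4.49,2],[-2.13,4.49,2],[-2.14,4.48,2],[-2.14,4.48,2],[0,0,2],[0,0,0]], "twist": [-0.047,0,0,0,0,0,0,0], "gripper": 8.5}}

```text
t: 15.55
tool_pos: [0.452, -0.3575, 0.2184]
orientation: [-2.946, -1.078, 0.003]
force: [-0.6, 0.6, -0.6]
opening: 0.0849
gripper_force: 0.0
```

```bash
python3 -c "
from h import *
delta([.45,-.364,.05],np.radians(40))"
```

```text
t 15.55 tcp [ 0.452  -0.3575  0.2184] head 40.19 | d in cur frame cm [-0.57  0.45 16.24] in target frame [-0.57  0.38 16.24] twist 0.003 F [-0.6  0.6 -0.6] op 0.0849 gf 0.0
```

Call:
{"op": "apply_moves", "data": {"delta_pos": [[-0.57,0.4,0],[0,0,4],[0,0,4],[0,0,4],[0,0,3],[0,0,1.2],[0,0,0]], "twist": [0,0,0,0,0,0,0]}}

```text
t: 16.42
tool_pos: [0.4509, -0.3657, 0.0597]
orientation: [2.949, 1.08, 0.0]
force: [0.6, -0.4, -0.4]
opening: 0.0851
gripper_force: 0.0
```

Call:
{"op": "apply_moves", "data": {"delta_pos": [[0,0,0],[0,0,0],[0,0,0],[0,0,0],[0,0,0],[0,0,0],[0,0,0]], "twist": [0,0,0,0,0,0,0], "gripper": 0, "squeeze": 20}}

```text
t: 17.3
tool_pos: [0.4504, -0.3656, 0.0589]
orientation: [-2.95, -1.08, 0.0]
force: [-2.9, 2.2, 3.7]
opening: 0.0412
gripper_force: 20.0
```

Opening is 41 mm rather than 34, so the fingers probably caught the dome's fins. I'll regrip a little lower.

Call:
{"op": "apply_moves", "data": {"delta_pos": [[0,0,0],[0,0,0],[0,0,0.6],[0,0,0]], "twist": [0,0,0,0], "gripper": 5.6}}

```text
t: 17.8
tool_pos: [0.4501, -0.3653, 0.0519]
orientation: [-2.949, -1.079, 0.001]
force: [0.5, -0.8, -0.1]
opening: 0.0559
gripper_force: 0.0
```

Call:
{"op": "apply_moves", "data": {"delta_pos": [[0,0,0],[0,0,0],[0,0,0],[0,0,0]], "twist": [0,0,0,0], "gripper": 0, "squeeze": 20}}

```text
t: 18.3
tool_pos: [0.4505, -0.3656, 0.053]
orientation: [-2.95, -1.08, -0.0]
force: [-2.1, 0.9, 2.0]
opening: 0.0409
gripper_force: 19.5
```

Call:
{"op": "apply_moves", "data": {"delta_pos": [[0,0,0],[0,0,0],[0,0,0]], "twist": [0,-0.1,-0.1], "gripper": 5.6}}

```text
t: 18.68
tool_pos: [0.4507, -0.3659, 0.0529]
orientation: [2.825, 1.373, 0.0]
force: [0.0, -0.0, 0.2]
opening: 0.0556
gripper_force: 0.0
```

Call:
{"op": "apply_moves", "data": {"delta_pos": [[0,0,0],[0,0,0],[0,0,0],[0,0,0]], "twist": [0,0,0,0], "gripper": 0, "squeeze": 10}}

```text
t: 19.18
tool_pos: [0.4504, -0.3657, 0.0528]
orientation: [-2.828, -1.368, 0.0]
force: [-1.1, 0.9, 1.1]
opening: 0.0411
gripper_force: 9.7
```

The opening stays at 41 mm whatever the turn, and earlier readings (64→72, 7→8.3) show the same scale. So the read-out is non-linear, and the shank is held squarely. Lifting.

Call:
{"op": "apply_moves", "data": {"delta_pos": [[0,0,0],[0,0,-1],[0,0,-3],[0,0,-4],[0,0,-5],[0,0,-5],[0,0,-5],[0,0,-2]], "twist": [0,0,0,0,0,0,0,0], "squeeze": 40}}

```text
t: 20.18
tool_pos: [0.4514, -0.3664, 0.3068]
orientation: [2.823, 1.367, 0.003]
force: [-0.6, -1.1, -4.7]
opening: 0.0405
gripper_force: 39.7
```

Run:
```python
from h import *
X=hub(HX,[-20,-66,-6])[0];print(X)
delta([.4504,-.3657,.2],HX[2]);delta(X+[0,0,.075],HX[2])
# silhouette check: where did the head go? compare grey pixels before/after in scene near old place
c=cams();o=pickle.load(open("c2.pkl","rb"))
d=cv2.absdiff(c["scene"]["frame"],o["scene"]["frame"]).max(2)>25
p=proj(c["scene"],[[.4504,-.3657,z] for z in(0,.05,.2,.25,.3)]).round();print(p.tolist())
print(c["scene"]["frame"][315:330:3,212].tolist(),o["scene"]["frame"][315:330:3,212].tolist())
```

```text
[0.56577849 0.10902143 0.1075    ]
t 20.18 tcp [ 0.4514 -0.3664  0.3068] head 51.67 | d in cur frame cm [ 0.   -0.18 10.08] in target frame [-0.08 -0.1  10.08] twist 0.647 F [-0.6 -1.1 -4.7] op 0.0405 gf 39.7
t 20.18 tcp [ 0.4514 -0.3664  0.3068] head 51.67 | d in cur frame cm [ 44.4  -20.58  11.7 ] in target frame [ 23.05 -43.13  11.83] twist 0.647 F [-0.6 -1.1 -4.7] op 0.0405 gf 39.7
[[215.0, 332.0], [211.0, 319.0], [198.0, 276.0], [192.0, 259.0], [187.0, 241.0]]
[[166, 164, 161], [168, 165, 163], [171, 168, 166], [171, 168, 165], [171, 168, 165]] [[79, 80, 84], [78, 80, 83], [79, 81, 83], [79, 81, 83], [79, 81, 82]]
```

Call:
{"op": "apply_moves", "data": {"delta_pos": [[0,0,0],[0,0,0],[0,0,0],[0,0,0],[2.9,-5.4,0],[2.9,-5.4,0],[2.9,-5.4,0],[2.9,-5.4,0]], "twist": [0.162,0.162,0.162,0.161,0,0,0,0]}}

```text
t: 21.28
tool_pos: [0.5074, -0.1252, 0.2992]
orientation: [-3.114, -0.398, 0.007]
force: [1.1, 0.2, -3.4]
opening: 0.0398
gripper_force: 39.7
```

Call:
{"op": "apply_moves", "data": {"delta_pos": [[2.9,-5.4,0],[2.9,-5.4,0],[2.9,-5.4,0],[2.7,-5.3,3],[0,0,3],[0,0,3],[0,0,1],[0,0,0]], "twist": [0,0,0,0,0,0,0,0]}}

```text
t: 22.28
tool_pos: [0.5625, 0.1055, 0.2026]
orientation: [-3.116, -0.399, 0.006]
force: [0.9, 0.9, -4.4]
opening: 0.04
gripper_force: 39.7
```

Run:
```python
from h import *
X=hub(HX,[-20,-66,-6])[0]
delta(X+[0,0,.070],HX[2])
```

```text
t 22.27 tcp [0.5625 0.1055 0.2026] head 14.58 | d in cur frame cm [ 0.42 -0.26  1.91] in target frame [ 0.41 -0.26  1.91] twist -0.0 F [ 0.9  0.9 -4.4] op 0.04 gf 39.7
```

Call:
{"op": "apply_moves", "data": {"delta_pos": [[1.4,-0.26,1],[0,0,0.3],[0,0,0]], "twist": [0,0,0], "squeeze": 12}}

```text
t: 22.65
tool_pos: [0.5765, 0.1115, 0.1922]
orientation: [3.116, 0.399, 0.0]
force: [-0.4, 0.3, -4.8]
opening: 0.0418
gripper_force: 12.2
```

Call:
{"op": "apply_moves", "data": {"delta_pos": [[0,0,0.3],[0,0,0.3],[0,0,0]], "twist": [0,0,0]}}

```text
t: 23.02
tool_pos: [0.577, 0.1114, 0.1869]
orientation: [3.115, 0.399, 0.002]
force: [-2.0, -1.6, 3.1]
opening: 0.0413
gripper_force: 11.5
```

Call:
{"op": "apply_moves", "data": {"delta_pos": [[-0.47,0,0.4],[-0.44,0,0.42],[-0.4,0,0.43]], "twist": [0,0,0]}}

```text
t: 23.4
tool_pos: [0.5643, 0.1078, 0.1752]
orientation: [3.115, 0.398, 0.003]
force: [-6.8, -4.5, 8.9]
opening: 0.0401
gripper_force: 10.9
```

Call:
{"op": "apply_moves", "data": {"delta_pos": [[-0.35,0,0.45],[-0.3,0,0.45],[0,0,0]], "twist": [0,0,0]}}

```text
t: 23.78
tool_pos: [0.5568, 0.1062, 0.1648]
orientation: [3.115, 0.399, -0.002]
force: [-9.2, -4.3, 5.8]
opening: 0.039
gripper_force: 11.5
```

```bash
cat > hp.py <<'E'
from h import *
from plant import robot
s=robot.read_state();g=s["tool_pos"]-[0,0,.006]
print("hub",((g-[HX[0],HX[1],HZ])@hubR(HX[2])*1000).round(1),"Fhub",(s["force"]@hubR(HX[2])).round(1),"tq",s["wrist_torque"].round(2),"op",s["opening"].round(4),"gf",round(s["gripper_force"],1),"t",s["t"])
E
python3 hp.py
```

```text
Traceback (most recent call last):
  File "hp.py", line 4, in <module>
    print("hub",((g-[HX[0],HX[1],HZ])@hubR(HX[2])*1000).round(1),"Fhub",(s["force"]@hubR(HX[2])).round(1),"tq",s["wrist_torque"].round(2),"op",s["opening"].round(4),"gf",round(s["gripper_force"],1),"t",s["t"])
                                                                                                                                               ^^^^^^^^^^^^^^^^^^
AttributeError: 'float' object has no attribute 'round'
```

```bash
sed -i 's/s\["opening"\].round(4)/round(s["opening"],4)/' hp.py; python3 hp.py
```

```text
hub [ -2.5 -66.5  43.1] Fhub [-5.7 -1.8 10. ] tq [-0.57  1.12 -0.04] op 0.039 gf 11.5 t 23.775
```

Call:
{"op": "apply_moves", "data": {"delta_pos": [[0.1,0,0.17],[0.1,0,0.17],[0,0,0]], "twist": [0,0,0]}}

```text
t: 24.15
tool_pos: [0.5588, 0.1066, 0.1619]
orientation: [3.115, 0.399, -0.002]
force: [-11.3, -4.9, 9.1]
opening: 0.0385
gripper_force: 11.8
```

```bash
python3 hp.py
```

```text
hub [ -2.2 -66.6  39.5] Fhub [-6.  -1.9 14. ] tq [-0.59  1.34 -0.04] op 0.0385 gf 11.8 t 24.15
```

Call:
{"op": "apply_moves", "data": {"delta_pos": [[0.1,0,0.17],[0.1,0,0.17],[0,0,0]], "twist": [0,0,0]}}

```text
t: 24.52
tool_pos: [0.5608, 0.1072, 0.1585]
orientation: [3.115, 0.399, -0.002]
force: [-9.0, -5.8, 8.6]
opening: 0.0381
gripper_force: 11.8
```

```bash
python3 hp.py
```

```text
hub [ -2.  -66.5  35.6] Fhub [-4.5 -3.4 12.5] tq [-0.53  1.24 -0.02] op 0.0381 gf 11.8 t 24.525
```

Run:
```python
from h import *
c=cams();pickle.dump(c,open("c3.pkl","wb"));o=pickle.load(open("c2.pkl","rb"))
for n in("scene",):
  for y,z in((-96,-5),(-96,-1),(-96,3),(-66,8),(-66,14),(-83,20)):
    xs=np.arange(-60,61,5);uv=proj(c[n],hub(HX,[[x,y,z] for x in xs])).astype(np.float32)
    f=lambda im:cv2.remap(cv2.cvtColor(im,cv2.COLOR_RGB2GRAY),uv[None,:,0],uv[None,:,1],cv2.INTER_LINEAR)[0]
    print(y,z,f(c[n]["frame"]).tolist());print("   bg",f(o[n]["frame"]).tolist())
```

```text
-96 -5 [186, 187, 186, 187, 185, 187, 187, 187, 188, 188, 184, 184, 157, 118, 119, 117, 98, 95, 100, 168, 169, 105, 98, 103, 99]
   bg [189, 190, 189, 190, 188, 190, 190, 190, 190, 190, 191, 187, 187, 137, 120, 101, 103, 103, 102, 102, 102, 101, 101, 101, 150]
-96 -1 [187, 187, 187, 188, 187, 188, 188, 187, 136, 96, 125, 105, 94, 93, 91, 92, 91, 91, 84, 110, 94, 91, 90, 91, 90]
   bg [190, 190, 190, 190, 191, 191, 191, 190, 190, 190, 190, 188, 187, 185, 181, 167, 139, 137, 97, 93, 91, 93, 93, 94, 118]
-96 3 [187, 186, 186, 186, 186, 186, 187, 182, 145, 93, 92, 91, 91, 91, 90, 90, 101, 104, 92, 81, 91, 90, 91, 91, 91]
   bg [189, 188, 189, 189, 189, 189, 189, 190, 189, 188, 188, 188, 187, 188, 188, 187, 186, 183, 164, 151, 114, 95, 93, 93, 93]
-66 8 [180, 181, 181, 181, 182, 177, 135, 97, 95, 95, 79, 73, 74, 74, 74, 79, 78, 75, 74, 75, 78, 82, 89, 88, 89]
   bg [183, 183, 184, 184, 185, 185, 185, 185, 186, 185, 186, 186, 185, 185, 185, 184, 183, 183, 182, 184, 184, 167, 91, 91, 92]
-66 14 [179, 180, 180, 181, 183, 180, 140, 101, 100, 101, 103, 73, 72, 71, 73, 77, 78, 77, 77, 76, 76, 77, 85, 88, 89]
   bg [182, 183, 183, 184, 185, 185, 185, 185, 187, 183, 183, 177, 182, 173, 183, 175, 175, 175, 176, 177, 174, 174, 148, 99, 90]
-83 20 [179, 179, 180, 181, 181, 181, 182, 175, 105, 92, 100, 94, 77, 73, 73, 74, 76, 78, 77, 75, 75, 75, 78, 84, 90]
   bg [182, 183, 183, 184, 184, 184, 185, 185, 185, 185, 185, 185, 186, 186, 186, 185, 186, 184, 182, 183, 183, 184, 184, 145, 91]
```

Run:
```python
from h import *
c=pickle.load(open("c3.pkl","rb"));n="scene"
g=cv2.cvtColor(c[n]["frame"],cv2.COLOR_RGB2GRAY)
x0,y0=320,120;R=cv2.resize(g[y0:220,x0:420],None,fx=4,fy=4,interpolation=cv2.INTER_CUBIC)
for T in(82,86):
  m=(R<T).astype(np.uint8);k,l=cv2.connectedComponents(m)
  u=proj(c[n],hub(HX,[20,-83,20]))[0];i=l[int((u[1]-y0)*4),int((u[0]-x0)*4)]
  ct=max(cv2.findContours((l==i).astype(np.uint8),cv2.RETR_EXTERNAL,cv2.CHAIN_APPROX_NONE)[0],key=cv2.contourArea)
  print(T,cv2.contourArea(ct)/16,(cv2.approxPolyDP(ct,5,True)[:,0]/4+[x0,y0]).tolist())
from plant import robot
print("tool tip/grasp px",proj(c[n],[[.5608,.1072,z] for z in(.1335,.1525)]).round(1).tolist())
# expected -y foot side corners if flat / if upright, grasp hub(-2,-66.5,35.6)
gp=hub(HX,[-2,-66.5,35.6])[0];H=hubR(HX[2]);
for a in(0,15,30):
  B=Ro.from_euler("z",HX[2]).as_matrix()@Ro.from_euler("y",-np.radians(a)).as_matrix()
  q=np.array([[-30,-30,-42],[30,-30,-42],[30,-30,-32],[-30,-30,-32],[0,0,64]])/1000@B.T+gp
  print(a,proj(c[n],q).round(1).tolist())
```

```text
82 207.75 [[367.5, 183.75], [357.5, 186.25], [355.75, 182.5], [354.5, 187.5], [348.0, 187.0], [347.75, 197.5], [345.25, 199.25], [350.0, 200.75], [352.0, 198.5], [359.25, 197.25], [360.0, 200.75], [365.25, 189.5], [365.25, 184.5]]
86 3039.46875 [[419.75, 120.0], [391.0, 120.0], [386.75, 129.75], [382.25, 129.5], [377.0, 143.0], [366.25, 140.25], [366.25, 134.75], [368.0, 133.25], [365.75, 132.5], [365.75, 129.5], [370.0, 128.25], [366.0, 126.75], [365.75, 120.0], [349.0, 120.0], [348.25, 128.25], [363.5, 127.0], [357.0, 130.25], [343.75, 131.75], [332.75, 127.25], [332.75, 130.5], [335.25, 132.0], [335.25, 140.5], [342.0, 145.75], [341.5, 156.0], [339.0, 155.5], [338.75, 150.25], [336.75, 156.0], [339.0, 156.5], [335.75, 161.0], [322.25, 161.75], [331.25, 162.25], [332.0, 165.25], [327.5, 169.75], [327.25, 173.25], [330.0, 176.0], [356.25, 179.0], [354.25, 187.0], [347.75, 186.5], [347.5, 197.5], [345.25, 199.25], [348.5, 199.75], [348.0, 202.0], [353.25, 200.75], [352.25, 198.5], [360.25, 198.0], [360.0, 201.0], [364.75, 199.0], [361.5, 198.5], [365.75, 189.5], [365.75, 185.0], [368.0, 183.75], [364.75, 183.0], [360.5, 186.25], [356.5, 184.5], [357.0, 180.75], [358.5, 182.5], [360.75, 181.25], [357.75, 176.25], [363.5, 172.25], [372.0, 175.0], [369.25, 180.75], [375.0, 188.0], [379.75, 186.5], [378.0, 180.0], [380.5, 179.5], [383.0, 173.5], [384.5, 180.5], [388.25, 180.75], [387.25, 169.75], [389.5, 169.75], [391.0, 166.75], [390.25, 158.5], [388.25, 156.0], [394.25, 132.5], [392.25, 132.0], [394.0, 121.25], [403.5, 121.25], [419.75, 125.25]]
tool tip/grasp px [[345.4, 192.1], [345.6, 186.8]]
0 [[332.8, 203.2], [353.5, 206.3], [353.7, 203.6], [332.9, 200.5], [346.7, 167.9]]
15 [[336.8, 205.5], [357.2, 204.3], [356.5, 201.5], [336.0, 202.8], [340.7, 167.8]]
30 [[341.3, 207.0], [359.9, 201.6], [358.4, 198.9], [339.6, 204.4], [335.1, 169.0]]
```

Run:
```python
from h import *
c=pickle.load(open("c3.pkl","rb"));H=hubR(HX[2]);o0=np.array([HX[0],HX[1],HZ])
for n,uv in(("scene",(360,200.75)),("scene",(362.6,195.1)),("scene",(365.25,189.5)),("scene",(365.25,184.5)),("scene",(367.5,183.75))):
    o,d=ray(c[n],uv);o=(o-o0)@H*1000;d=d@H
    for z in(-6,4):print(uv,z,(o+d*(z-o[2])/d[2]).round(1))
```

```text
(360, 200.75) -6 [ 27.8 -93.2  -6. ]
(360, 200.75) 4 [  35.5 -108.8    4. ]
(362.6, 195.1) -6 [ 31.8 -68.6  -6. ]
(362.6, 195.1) 4 [ 39.4 -84.7   4. ]
(365.25, 189.5) -6 [ 36.1 -43.6  -6. ]
(365.25, 189.5) 4 [ 43.6 -60.1   4. ]
(365.25, 184.5) -6 [ 31.7 -16.5  -6. ]
(365.25, 184.5) 4 [ 39.3 -33.5   4. ]
(367.5, 183.75) -6 [ 39.  -16.3  -6. ]
(367.5, 183.75) 4 [ 46.5 -33.3   4. ]
```

The foot's rear edge on the face runs at hub x about 28–36, parallel to hub y. So the head lies tilted about 30°, with its axis roughly +3 mm from the grasp. I'll squeeze harder, lift along the post axis, and go over the post.

Call:
{"op": "apply_moves", "data": {"delta_pos": [[0,0,0],[0,0,0],[-0.5,0,-0.87],[-1,0,-1.73],[-1,0,-1.73],[0,-2.2,0],[0,-2.2,0],[0,-2.2,0]], "twist": [0,0,0,0,0,0,0,0], "squeeze": 35}}

```text
t: 25.62
tool_pos: [0.5202, 0.1661, 0.2007]
orientation: [-3.116, -0.399, -0.0]
force: [-0.4, -0.5, -4.3]
opening: 0.0374
gripper_force: 35.0
```

Call:
{"op": "apply_moves", "data": {"delta_pos": [[0,0,0]], "twist": [0]}}

```text
t: 25.75
tool_pos: [0.52, 0.1667, 0.2006]
orientation: [-3.115, -0.402, 0.0]
force: [0.9, -0.2, -4.3]
opening: 0.0372
gripper_force: 35.0
```

```bash
python3 hp.py;python3 - <<'E'
from h import *
X=hub(HX,[-3.5,0,41.6+39])[0];delta(X,HX[2])
E
```

```text
hub [-2.2  1.4 84.3] Fhub [-1.5 -0.4 -4.1] tq [-0.03 -0.   -0.02] op 0.0372 gf 35.0 t 25.75
t 25.75 tcp [0.52   0.1667 0.2006] head 14.71 | d in cur frame cm [0.07 0.14 0.38] in target frame [0.07 0.14 0.38] twist 0.002 F [ 0.9 -0.2 -4.3] op 0.0372 gf 35.0
```

Call:
{"op": "apply_moves", "data": {"delta_pos": [[0.07,0.11,0.38],[0.25,0,0.43],[0.25,0,0.43],[0,0,0]], "twist": [0,0,0,0], "squeeze": 25}}

```text
t: 26.25
tool_pos: [0.5263, 0.1654, 0.1875]
orientation: [3.116, 0.398, -0.002]
force: [-0.9, -0.4, -4.2]
opening: 0.0376
gripper_force: 25.0
```

```bash
python3 hp.py
```

```text
hub [-3.8 -1.5 70.1] Fhub [-3.  -0.2 -3.2] tq [ 0.01  0.04 -0.05] op 0.0376 gf 25.0 t 26.25
```

Call:
{"op": "apply_moves", "data": {"delta_pos": [[0.25,0,0.43],[0.1,0,0.17],[0,0,0]], "twist": [0,0,0]}}

```text
t: 26.62
tool_pos: [0.53, 0.1666, 0.1834]
orientation: [3.116, 0.399, 0.001]
force: [-5.6, -2.2, 5.7]
opening: 0.0373
gripper_force: 25.0
```

```bash
python3 hp.py
```

```text
hub [-2.4 -1.3 64.6] Fhub [-2.3 -0.7  8. ] tq [-0.26  0.75  0.08] op 0.0373 gf 25.0 t 26.625
```

Call:
{"op": "apply_moves", "data": {"delta_pos": [[0,-0.08,0],[0,-0.08,0],[0,0,0]], "twist": [0,0,0]}}

```text
t: 27.0
tool_pos: [0.5302, 0.1677, 0.1835]
orientation: [3.115, 0.399, 0.003]
force: [-1.9, -4.5, 4.3]
opening: 0.0374
gripper_force: 25.0
```

```bash
python3 hp.py
```

```text
hub [-2.  -0.2 64.5] Fhub [-0.4 -3.9  5.2] tq [-0.71  0.23 -0.1 ] op 0.0374 gf 25.0 t 27.0
```

Call:
{"op": "apply_moves", "data": {"delta_pos": [[0.13,0,-0.07],[0.13,0,-0.07],[0,0,0]], "twist": [0,0,0]}}

```text
t: 27.38
tool_pos: [0.5316, 0.1691, 0.1831]
orientation: [-3.116, -0.399, 0.002]
force: [0.6, 0.1, -3.4]
opening: 0.0374
gripper_force: 25.0
```

```bash
python3 hp.py
```

```text
hub [-0.8  0.7 63.2] Fhub [-1.2 -0.1 -3.3] tq [-0.04  0.09  0.  ] op 0.0374 gf 25.0 t 27.375
```

Call:
{"op": "apply_moves", "data": {"delta_pos": [[0.15,0,0.26],[0.15,0,0.26],[0,0,0]], "twist": [0,0,0]}}

```text
t: 27.75
tool_pos: [0.5367, 0.1702, 0.1822]
orientation: [-3.115, -0.399, -0.008]
force: [-5.0, -1.3, 14.7]
opening: 0.0375
gripper_force: 25.0
```

```bash
python3 hp.py
```

```text
hub [ 3.4  0.6 59.8] Fhub [ 2.8  0.  15.3] tq [-0.08  0.78  0.07] op 0.0375 gf 25.0 t 27.75
```

Run:
```python
from h import *
from plant import robot
c=cams();pickle.dump(c,open("c4.pkl","wb"));n="scene";o=pickle.load(open("c2.pkl","rb"))
s=robot.read_state();gp=s["tool_pos"]-[0,0,.006];print("grasp px",proj(c[n],gp).round(1))
for a in(0,10,20,30):
  B=Ro.from_euler("z",HX[2]).as_matrix()@Ro.from_euler("y",-np.radians(a)).as_matrix()
  q=np.array([[-30,-30,-41],[30,-30,-41],[30,30,-41],[-24,0,33],[24,0,33],[0,0,64]])/1000@B.T+gp
  print(a,proj(c[n],q).round(1).tolist())
d=cv2.absdiff(c[n]["frame"],o[n]["frame"]).max(2)
g=cv2.cvtColor(c[n]["frame"],cv2.COLOR_RGB2GRAY)
for r in range(150,206,4):
  print(r,g[r,314:374:2].tolist(),"D",[x for x in range(310,380) if d[r,x]>25][:1])
```

```text
grasp px [[347.7 166.6]]
0 [[335.2, 182.4], [355.3, 185.2], [358.6, 173.8], [340.0, 155.9], [356.5, 158.0], [348.7, 147.6]]
10 [[337.7, 184.0], [357.7, 183.9], [360.9, 172.5], [338.2, 157.1], [354.5, 156.7], [344.9, 147.4]]
20 [[340.4, 185.3], [359.8, 182.3], [362.9, 170.9], [336.6, 158.5], [352.2, 155.6], [341.1, 147.9]]
30 [[343.3, 186.2], [361.4, 180.3], [364.5, 168.9], [335.4, 160.2], [349.8, 154.9], [337.5, 148.9]]
150 [130, 163, 163, 161, 162, 162, 162, 161, 137, 29, 31, 35, 47, 37, 36, 38, 36, 33, 36, 44, 56, 35, 21, 42, 79, 75, 78, 76, 37, 41] D [330]
154 [161, 161, 161, 161, 160, 161, 159, 158, 125, 101, 91, 89, 85, 80, 59, 43, 22, 24, 22, 22, 24, 20, 65, 71, 81, 40, 40, 41, 40, 51] D [330]
158 [161, 160, 160, 159, 159, 153, 143, 142, 138, 91, 61, 90, 90, 90, 90, 90, 90, 90, 91, 92, 95, 97, 81, 82, 56, 40, 40, 39, 43, 83] D [331]
162 [94, 94, 95, 94, 89, 86, 86, 86, 91, 33, 46, 86, 94, 89, 91, 90, 90, 91, 91, 89, 82, 86, 77, 81, 80, 80, 81, 82, 81, 75] D [310]
166 [86, 81, 84, 88, 88, 86, 92, 94, 95, 96, 14, 10, 58, 92, 92, 99, 101, 99, 72, 72, 76, 75, 110, 143, 125, 82, 83,
[... 685 characters left out ...]
, 72, 72, 71, 143, 105, 86, 138, 179, 179, 89] D [315]
190 [99, 99, 131, 165, 165, 165, 164, 186, 183, 182, 181, 181, 182, 183, 183, 179, 147, 138, 99, 84, 115, 166, 178, 179, 181, 179, 179, 157, 90, 91] D [318]
194 [101, 100, 101, 166, 166, 166, 175, 180, 179, 179, 179, 180, 180, 181, 182, 182, 181, 183, 182, 181, 181, 180, 180, 180, 181, 180, 181, 181, 182, 182] D [370]
198 [101, 102, 167, 167, 167, 168, 176, 177, 177, 178, 179, 180, 181, 182, 183, 184, 183, 183, 184, 183, 183, 182, 181, 182, 182, 182, 182, 182, 182, 182] D [362]
202 [166, 166, 166, 166, 168, 176, 176, 177, 177, 180, 182, 182, 183, 183, 185, 185, 185, 184, 184, 184, 183, 184, 184, 175, 150, 124, 116, 116, 104, 116] D [355]
```

The near foot corner is now lowest at scene (351,190), so the head turned further in the grip and is over-tilted. I'll back off, reset the tilt by pressing flat on the slope again, then retry with a firm grip.

Call:
{"op": "apply_moves", "data": {"delta_pos": [[-0.7,0,-1.2],[-1,0,-1.73],[-1,0,-1.73],[0,3.3,0],[0,3.4,0],[0,0,0]], "twist": [0,0,0,0,0,0], "squeeze": 35}}

```text
t: 28.6
tool_pos: [0.5256, 0.0961, 0.2249]
orientation: [3.116, 0.395, -0.001]
force: [-0.3, 1.4, -4.2]
opening: 0.0374
gripper_force: 34.9
```

```bash
python3 hp.py
cat > foot.py <<'E'
from h import *
from plant import robot
# foot -y-side outline: dark blob against the lit face
c=cams();n="scene";s=robot.read_state();gp=s["tool_pos"]-[0,0,.006]
print("grasp px",proj(c[n],gp).round(1).tolist())
for a in(0,15,30,45,60):
  B=Ro.from_euler("z",HX[2]).as_matrix()@Ro.from_euler("y",-np.radians(a)).as_matrix()
  print(a,proj(c[n],np.array([[-30,-30,-41],[30,-30,-41],[30,30,-41],[-30,-30,-31],[30,-30,-31]])/1000@B.T+gp).round(1).tolist())
g=cv2.cvtColor(c[n]["frame"],cv2.COLOR_RGB2GRAY);p=proj(c[n],gp)[0].astype(int)
for r in range(p[1]-4,p[1]+32,3): print(r,p[0]-22,g[r,p[0]-22:p[0]+24:2].tolist())
E
python3 foot.py
```

```text
hub [ -0.8 -68.4 111.6] Fhub [-2.   1.5 -3.7] tq [ 0.06 -0.01  0.02] op 0.0374 gf 34.9 t 28.6
grasp px [[333.5, 165.5]]
0 [[320.3, 182.4], [341.6, 185.4], [345.6, 173.2], [320.3, 179.4], [341.7, 182.4]]
15 [[324.4, 184.8], [345.2, 183.1], [349.1, 171.0], [323.5, 181.8], [344.4, 180.1]]
30 [[328.9, 186.4], [347.9, 180.1], [351.7, 167.9], [327.2, 183.6], [346.2, 177.2]]
45 [[333.6, 186.9], [349.5, 176.4], [353.3, 164.3], [331.1, 184.5], [347.0, 173.9]]
60 [[338.1, 186.5], [349.8, 172.3], [353.6, 160.3], [335.1, 184.6], [346.7, 170.3]]
161 311 [95, 95, 96, 96, 95, 97, 91, 90, 90, 91, 90, 91, 92, 86, 90, 84, 78, 82, 82, 82, 80, 70, 79]
164 311 [83, 88, 89, 87, 84, 89, 91, 87, 104, 101, 101, 97, 75, 73, 73, 75, 75, 85, 40, 40, 41, 40, 47]
167 311 [95, 94, 93, 89, 84, 83, 87, 92, 106, 100, 102, 100, 75, 73, 75, 77, 76, 76, 76, 76, 101, 180, 159]
170 311 [95, 95, 96, 95, 94, 95, 94, 95, 107, 101, 100, 101, 73, 72, 74, 76, 77, 78, 77, 76, 78, 99, 88]
173 311 [96, 95, 96, 95, 96, 94, 95, 96, 106, 102, 101, 101, 74, 74, 73, 76, 76, 77, 77, 76, 142, 106, 115]
176 311 [24, 37, 84, 95, 96, 95, 96, 96, 126, 140, 83, 66, 69, 73, 74, 75, 75, 76, 75, 108, 109, 85, 92]
179 311 [14, 19, 22, 25, 27, 24, 21, 119, 148, 135, 136, 111, 75, 122, 107, 107, 93, 82, 147, 119, 82, 91, 90]
182 311 [97, 131, 94, 39, 17, 16, 20, 37, 92, 75, 120, 131, 145, 144, 152, 164, 165, 183, 175, 148, 111, 89, 91]
185 311 [98, 130, 163, 164, 163, 164, 163, 143, 42, 156, 186, 184, 185, 185, 185, 183, 184, 184, 155, 148, 149, 141, 150]
188 311 [100, 100, 101, 165, 165, 165, 166, 165, 167, 185, 185, 185, 184, 184, 185, 185, 184, 177, 149, 148, 149, 72, 74]
191 311 [100, 100, 99, 101, 166, 166, 166, 166, 177, 184, 182, 181, 182, 183, 183, 182, 183, 159, 94, 92, 115, 160, 90]
194 311 [101, 100, 100, 101, 135, 167, 167, 169, 181, 180, 180, 180, 180, 182, 182, 182, 183, 183, 182, 184, 162, 90, 91]
```

Call:
{"op": "apply_moves", "data": {"delta_pos": [[1.15,0,2],[1.15,0,2],[1.15,0,2],[0.25,0,0.43],[0,0,0]], "twist": [0,0,0,0,0], "squeeze": 20}}

```text
t: 29.32
tool_pos: [0.5609, 0.108, 0.1608]
orientation: [-3.116, -0.401, 0.002]
force: [0.6, -1.0, -3.2]
opening: 0.0377
gripper_force: 20.0
```

```bash
python3 hp.py
```

```text
hub [ -0.7 -65.7  37.5] Fhub [-1.3 -1.1 -3. ] tq [ 0.01  0.05 -0.  ] op 0.0377 gf 20.0 t 29.325
```

Call:
{"op": "apply_moves", "data": {"delta_pos": [[0.15,0,0.26],[0.15,0,0.26],[0,0,0]], "twist": [0,0,0]}}

```text
t: 29.7
tool_pos: [0.5644, 0.1075, 0.1584]
orientation: [3.115, 0.399, 0.002]
force: [-9.9, -5.5, 10.6]
opening: 0.0362
gripper_force: 18.6
```

```bash
python3 hp.py
```

```text
hub [  1.  -67.1  33.7] Fhub [-4.2 -2.9 14.7] tq [-0.63  1.46  0.01] op 0.0362 gf 18.6 t 29.7
```

Call:
{"op": "apply_moves", "data": {"delta_pos": [[0.1,0,0.17],[0,0,0]], "twist": [0,0]}}

```text
t: 29.95
tool_pos: [0.5656, 0.1077, 0.1571]
orientation: [3.115, 0.399, 0.003]
force: [-11.7, -6.6, 11.6]
opening: 0.0353
gripper_force: 18.6
```

```bash
python3 hp.py
```

```text
hub [  1.3 -67.3  32. ] Fhub [-5.4 -3.5 16.5] tq [-0.66  1.48  0.03] op 0.0353 gf 18.6 t 29.95
```

Call:
{"op": "apply_moves", "data": {"delta_pos": [[0,0,0],[0,0,0],[-1,0,-1.73],[-1,0,-1.73],[-1,0,-1.73],[0,0,0]], "twist": [0,0,0,0,0,0], "squeeze": 60}}

```text
t: 30.7
tool_pos: [0.5372, 0.1011, 0.2083]
orientation: [3.116, 0.399, 0.007]
force: [0.5, 0.8, -3.9]
opening: 0.0348
gripper_force: 58.2
```

```bash
python3 hp.py; python3 foot.py
```

```text
hub [  1.7 -66.5  90.9] Fhub [-1.4  0.6 -3.7] tq [-0.03 -0.02  0.04] op 0.0348 gf 58.2 t 30.7
grasp px [[337.4, 171.7]]
0 [[324.3, 188.4], [345.5, 191.5], [349.3, 179.1], [324.4, 185.5], [345.7, 188.6]]
15 [[328.4, 190.8], [349.1, 189.3], [352.8, 177.0], [327.5, 187.9], [348.3, 186.4]]
30 [[332.9, 192.4], [351.8, 186.3], [355.4, 174.0], [331.2, 189.6], [350.1, 183.5]]
45 [[337.5, 193.0], [353.4, 182.7], [357.0, 170.5], [335.1, 190.6], [350.9, 180.3]]
60 [[342.1, 192.6], [353.8, 178.7], [357.4, 166.6], [339.0, 190.7], [350.7, 176.8]]
167 315 [91, 87, 84, 84, 85, 98, 88, 87, 91, 91, 91, 91, 91, 90, 86, 90, 62, 62, 154, 180, 159, 111, 82]
170 315 [96, 96, 94, 95, 94, 95, 96, 96, 91, 107, 100, 101, 91, 73, 74, 75, 77, 82, 68, 92, 87, 89, 59]
173 315 [95, 96, 95, 95, 96, 95, 95, 95, 93, 104, 101, 101, 91, 74, 75, 75, 74, 76, 78, 78, 86, 42, 41]
176 315 [84, 95, 96, 97, 95, 96, 95, 96, 95, 107, 100, 101, 92, 74, 75, 75, 77, 76, 74, 76, 91, 80, 163]
179 315 [21, 25, 28, 26, 21, 57, 143, 161, 158, 115, 101, 101, 99, 74, 75, 73, 74, 75, 74, 87, 89, 77, 74]
182 315 [95, 38, 15, 14, 20, 21, 26, 41, 149, 149, 132, 76, 77, 77, 77, 115, 136, 109, 79, 91, 91, 88, 75]
185 315 [163, 165, 164, 164, 163, 143, 42, 116, 85, 91, 90, 91, 91, 92, 94, 94, 98, 113, 139, 141, 150, 150, 129]
188 315 [100, 166, 166, 166, 165, 165, 167, 185, 185, 185, 183, 185, 185, 184, 183, 177, 149, 149, 129, 70, 74, 76, 77]
191 315 [101, 100, 167, 167, 166, 166, 177, 184, 182, 181, 182, 183, 183, 183, 183, 160, 95, 93, 93, 90, 91, 90, 89]
194 315 [101, 100, 135, 167, 167, 169, 181, 181, 181, 179, 181, 182, 182, 182, 183, 183, 183, 184, 161, 90, 90, 90, 90]
197 315 [101, 135, 168, 167, 167, 178, 178, 179, 179, 179, 180, 181, 182, 183, 183, 184, 183, 163, 91, 91, 92, 90, 90]
200 315 [168, 168, 169, 168, 166, 175, 177, 179, 179, 180, 181, 183, 183, 184, 185, 185, 185, 163, 94, 97, 96, 183, 183]
```

```bash
cat > seg.py <<'E'
from h import *
from plant import robot
c=cams();n="scene";f=cv2.bilateralFilter(c[n]["frame"],5,20,2).astype(int)
s=robot.read_state();gp=s["tool_pos"]-[0,0,.006];p=proj(c[n],gp)[0].astype(int)
br=f[...,2]-f[...,0]
for r in range(p[1]+2,p[1]+26,2): print(r,p[0]-18,br[r,p[0]-18:p[0]+24:2].tolist())
E
python3 seg.py
```

```text
174 319 [-3, -4, -4, -4, -4, -4, -2, -5, -7, -7, -4, 4, 4, 4, 4, 4, 4, 4, 5, 5, 6]
176 319 [-3, -3, -4, -3, -4, -4, -4, -6, -7, -6, -3, 4, 4, 4, 4, 4, 4, 4, 4, 4, 4]
178 319 [1, 0, -6, -6, -6, -5, -4, -7, -7, -6, -3, 4, 4, 4, 4, 4, 4, 4, 4, 5, 6]
180 319 [2, 2, 2, 1, 2, -4, -1, -6, -7, -7, -1, 3, 4, 4, 4, 5, 4, 4, 5, 4, 3]
182 319 [2, 2, 2, 2, 2, 3, 6, 6, 6, 0, 1, 3, 4, 4, 4, 6, 4, 5, 5, 4, 4]
184 319 [-6, -5, -1, 1, 2, 3, 7, 7, 6, 4, 5, 3, 4, 5, 3, 4, 7, 5, 8, 6, 7]
186 319 [-6, -6, -6, -5, -5, -5, 4, 4, 4, 4, 3, 3, 3, 3, 5, 6, 6, 6, 7, 6, 4]
188 319 [-5, -6, -5, -5, -5, -6, -6, -6, -6, -7, -7, -7, -7, -4, 6, 7, 7, 4, 4, 4, 3]
190 319 [-5, -5, -5, -5, -5, -7, -6, -6, -6, -7, -6, -6, -6, -1, 6, 5, 3, 3, -1, -3, -3]
192 319 [-6, -5, -5, -5, -6, -7, -7, -6, -6, -6, -7, -7, -6, -3, 2, -5, -5, -4, -4, -3, -4]
194 319 [-4, -6, -5, -5, -6, -6, -6, -6, -6, -6, -7, -7, -6, -6, -6, -7, -4, -5, -4, -3, -3]
196 319 [-5, -5, -5, -6, -6, -7, -7, -6, -6, -7, -7, -6, -7, -6, -7, -6, -4, -4, -4, -4, -4]
```

Run:
```python
from h import *
from plant import robot
c=cams();n="scene";s=robot.read_state();gp=s["tool_pos"]-[0,0,.006]
for a in(5,10,15,20):
  for h in(28,34):
    B=Ro.from_euler("z",HX[2]).as_matrix()@Ro.from_euler("y",-np.radians(a)).as_matrix()
    print(a,h,proj(c[n],np.array([[-30,-30,-h],[30,-30,-h],[30,30,-h],[-30,-30,10-h]])/1000@B.T+gp).round(1).tolist())
f=cv2.bilateralFilter(c[n]["frame"],5,20,2).astype(int);br=f[...,2]-f[...,0]
for x in range(326,350,2):
  col=[r for r in range(181,196) if br[r,x]>0];print(x,col[:1],col[-1:],end="; ")
print()
g=cv2.cvtColor(c[n]["frame"],cv2.COLOR_RGB2GRAY)
for r in(183,184,185,186,187): print(r,g[r,326:350].tolist())
```

```text
5 28 [[325.0, 185.8], [346.3, 187.3], [350.2, 175.1], [324.8, 182.9]]
5 34 [[325.2, 187.6], [346.4, 189.1], [350.3, 176.8], [324.9, 184.7]]
10 28 [[326.0, 186.6], [347.1, 186.6], [351.0, 174.3], [325.4, 183.7]]
10 34 [[326.4, 188.4], [347.4, 188.4], [351.2, 176.1], [325.8, 185.5]]
15 28 [[327.0, 187.4], [347.8, 185.8], [351.6, 173.5], [326.2, 184.4]]
15 34 [[327.6, 189.1], [348.3, 187.6], [352.1, 175.3], [326.7, 186.2]]
20 28 [[328.1, 188.0], [348.5, 184.9], [352.2, 172.7], [327.0, 185.1]]
20 34 [[328.8, 189.8], [349.1, 186.7], [352.8, 174.4], [327.7, 186.9]]
326 [181] [184]; 328 [181] [185]; 330 [181] [187]; 332 [181] [187]; 334 [182] [187]; 336 [182] [187]; 338 [182] [186]; 340 [181] [186]; 342 [181] [186]; 344 [181] [186]; 346 [181] [192]; 348 [181] [191]; 
183 [17, 21, 19, 82, 133, 148, 148, 149, 131, 78, 77, 76, 77, 77, 78, 79, 78, 77, 78, 105, 137, 131, 120, 106]
184 [15, 15, 35, 107, 149, 150, 150, 150, 150, 131, 79, 79, 98, 108, 97, 116, 106, 99, 91, 91, 90, 84, 80, 85]
185 [68, 42, 73, 110, 121, 121, 116, 106, 101, 92, 85, 80, 90, 90, 91, 85, 82, 91, 91, 91, 91, 92, 91, 88]
186 [164, 164, 151, 112, 86, 82, 90, 91, 90, 90, 90, 92, 92, 92, 93, 92, 93, 93, 95, 95, 100, 108, 113, 121]
187 [164, 163, 171, 167, 93, 92, 93, 94, 94, 94, 95, 106, 122, 129, 145, 145, 154, 165, 171, 179, 167, 149, 150, 148]
```

Colour segmentation now gives the foot's near bottom edge from (329.3,188) to (344,186.3). That means tilt ≈18°, grasp ≈28 mm above the foot, and the opening now matches the shank. I'll hook the socket over the post tip and use the post itself to turn the head the rest of the way.

Call:
{"op": "apply_moves", "data": {"delta_pos": [[0,-2.2,0],[0,-2.2,0],[0,-2.3,0],[1.1,0,2.2],[0,0,0]], "twist": [0,0,0,0,0]}}

```text
t: 31.62
tool_pos: [0.5306, 0.1691, 0.1825]
orientation: [-3.116, -0.4, -0.001]
force: [3.1, 1.0, -3.1]
opening: 0.0348
gripper_force: 58.5
```

```bash
python3 hp.py
```

```text
hub [-1.8  1.  63.2] Fhub [ 1.3  0.2 -4.3] tq [ 0.22 -0.63 -0.06] op 0.0348 gf 58.5 t 31.625
```

Call:
{"op": "apply_moves", "data": {"delta_pos": [[0.2,0,0.35],[0.2,0,0.35],[0,0,0]], "twist": [0,0,0]}}

```text
t: 32.0
tool_pos: [0.5333, 0.1694, 0.1814]
orientation: [-3.116, -0.399, 0.001]
force: [-22.9, -4.1, 31.5]
opening: 0.0345
gripper_force: 57.7
```

```bash
python3 hp.py
```

```text
hub [-0.1  0.6 60.9] Fhub [-4.3  1.8 38.9] tq [-0.61  3.52 -0.01] op 0.0345 gf 57.7 t 32.0
```

Call:
{"op": "apply_moves", "data": {"delta_pos": [[-0.2,0,-0.35],[-0.15,0,-0.26],[0.3,0,-0.17],[0.3,0,-0.17],[0,0,0]], "twist": [0,0,0,0,0]}}

```text
t: 32.62
tool_pos: [0.5362, 0.1699, 0.1858]
orientation: [3.116, 0.399, -0.002]
force: [0.7, -0.2, -3.8]
opening: 0.0343
gripper_force: 58.0
```

```bash
python3 hp.py
```

```text
hub [ 4.6  0.4 63.2] Fhub [-1.4 -0.3 -3.6] tq [0.02 0.04 0.  ] op 0.0343 gf 58.0 t 32.625
```

Call:
{"op": "apply_moves", "data": {"delta_pos": [[0.2,0,0.35],[0.2,0,0.35],[0,0,0]], "twist": [0,0,0]}}

```text
t: 33.0
tool_pos: [0.5399, 0.171, 0.1804]
orientation: [3.116, 0.399, -0.001]
force: [-6.9, -1.5, 7.6]
opening: 0.0344
gripper_force: 58.6
```

```bash
python3 hp.py
```

```text
hub [ 5.3  0.5 56.6] Fhub [-2.3  0.3 10.2] tq [-0.36  1.41  0.02] op 0.0344 gf 58.6 t 33.0
```

Call:
{"op": "apply_moves", "data": {"delta_pos": [[0,0,0],[0.1,0,0.17],[0.1,0,0.17],[0,0,0]], "twist": [0,0,0,0], "squeeze": 10}}

```text
t: 33.5
tool_pos: [0.5428, 0.1716, 0.1791]
orientation: [3.116, 0.399, 0.004]
force: [-10.1, -1.8, 20.2]
opening: 0.0361
gripper_force: 16.3
```

```bash
python3 hp.py
python3 - <<'E'
from h import *
from plant import robot
c=cams();n="scene";s=robot.read_state();gp=s["tool_pos"]-[0,0,.006]
f=cv2.bilateralFilter(c[n]["frame"],5,20,2).astype(int);br=f[...,2]-f[...,0];g=f.mean(2).astype(int)
print(proj(c[n],gp).round(1))
for a in(10,20,30,40):
    h=28;B=Ro.from_euler("z",HX[2]).as_matrix()@Ro.from_euler("y",-np.radians(a)).as_matrix()
    print(a,h,proj(c[n],np.array([[-30,-30,-h],[30,-30,-h],[30,30,-h],[-30,-30,10-h]])/1000@B.T+gp).round(1).tolist())
for r in range(174,190): print(r,g[r,336:370].tolist())
E
```

```text
hub [ 7.2  0.4 54.1] Fhub [ 1.2  0.8 22.6] tq [-0.54  2.02 -0.02] op 0.0361 gf 16.3 t 33.5
[[349.8 167.8]]
10 28 [[339.1, 181.6], [359.3, 181.4], [362.4, 170.0], [338.6, 178.7]]
20 28 [[341.1, 182.9], [360.6, 179.8], [363.7, 168.4], [340.1, 180.1]]
30 28 [[343.3, 183.9], [361.5, 178.0], [364.6, 166.6], [341.7, 181.3]]
40 28 [[345.6, 184.7], [362.0, 176.0], [365.1, 164.7], [343.6, 182.3]]
174 [95, 95, 96, 117, 154, 173, 171, 151, 146, 128, 99, 98, 98, 98, 97, 89, 75, 75, 75, 75, 75, 75, 76, 76, 76, 75, 81, 92, 76, 73, 73, 80, 84, 83]
175 [117, 152, 177, 179, 178, 176, 170, 149, 148, 137, 98, 98, 98, 98, 97, 91, 75, 75, 76, 75, 75, 76, 76, 76, 75, 74, 72, 71, 70, 71, 73, 77, 83, 84]
176 [180, 179, 179, 179, 179, 176, 166, 149, 145, 114, 88, 92, 94, 97, 96, 91, 76, 76, 76, 76, 76, 76, 77, 76, 75, 73, 72, 70, 70, 71, 72, 79, 85, 85]
177 [180, 180, 180, 179, 179, 175, 150, 147, 147, 143, 129, 112, 65, 65, 66, 72, 76, 77, 77, 77, 77, 78, 78, 77, 76, 73, 71, 70, 70, 71, 73, 81, 85, 85]
178 [181, 181, 180, 180, 178, 168, 148, 147, 146, 146, 147, 128, 80, 78, 78, 79, 78, 79, 78, 79, 80, 95, 1
[... 1104 characters left out ...]
, 82, 86, 136, 177, 177]
186 [182, 182, 182, 182, 182, 182, 182, 181, 181, 179, 175, 151, 149, 148, 129, 70, 71, 71, 71, 71, 72, 72, 111, 146, 143, 130, 106, 83, 85, 132, 177, 177, 177, 177]
187 [182, 182, 182, 182, 181, 181, 181, 181, 180, 178, 167, 150, 149, 129, 71, 71, 71, 71, 113, 147, 148, 143, 118, 110, 85, 89, 90, 90, 113, 154, 177, 177, 177, 177]
188 [181, 181, 181, 181, 181, 181, 181, 181, 179, 176, 158, 149, 148, 130, 71, 114, 145, 145, 143, 116, 112, 85, 85, 89, 111, 138, 156, 178, 178, 178, 177, 177, 177, 177]
189 [181, 181, 181, 181, 181, 181, 181, 180, 179, 174, 152, 148, 148, 147, 147, 143, 115, 112, 87, 86, 86, 109, 146, 172, 177, 178, 178, 178, 178, 178, 177, 177, 177, 177]
```

The foot's near corner is now sharp at (341.3,182.4), with a bottom-edge slope of about −1.6 per 20 px. So tilt ≈15°, and the mouth is at hub (3,26) over the tip. I'll unload, then drive down-slope so the tip holds the rim while the head turns in the pads.

Call:
{"op": "apply_moves", "data": {"delta_pos": [[-0.2,0,-0.35],[-0.28,0,0.16],[-0.28,0,0.16],[-0.28,0,0.16],[0,0,0]], "twist": [0,0,0,0,0], "squeeze": 10}}

```text
t: 34.22
tool_pos: [0.5315, 0.1689, 0.1739]
orientation: [3.116, 0.399, -0.002]
force: [0.5, 0.8, -3.2]
opening: 0.0358
gripper_force: 9.8
```

```bash
cat > est.py <<'E'
from h import *
from plant import robot
c=cams();n="scene";s=robot.read_state();gp=s["tool_pos"]-[0,0,.006]
f=cv2.bilateralFilter(c[n]["frame"],5,20,2).astype(int);g=f.mean(2).astype(int)
q=proj(c[n],gp)[0];print(q.round(1))
for a in(10,20,30,40):
    h=28;B=Ro.from_euler("z",HX[2]).as_matrix()@Ro.from_euler("y",-np.radians(a)).as_matrix()
    print(a,proj(c[n],np.array([[-27,-30,-h],[33,-30,-h],[-27,-30,10-h]])/1000@B.T+gp).round(1).tolist())
x0=int(q[0])-14
for r in range(int(q[1])+7,int(q[1])+20): print(r,x0,g[r,x0:x0+28].tolist())
E
python3 hp.py; python3 est.py
```

```text
hub [-5.4  0.5 55.3] Fhub [-1.   0.6 -3.1] tq [-0.   -0.09 -0.01] op 0.0358 gf 9.8 t 34.225
[345.9 168.6]
10 [[336.3, 182.3], [356.4, 182.2], [335.8, 179.5]]
20 [[338.3, 183.5], [357.6, 180.5], [337.2, 180.8]]
30 [[340.4, 184.4], [358.4, 178.5], [338.8, 181.8]]
40 [[342.6, 185.0], [358.9, 176.4], [340.5, 182.6]]
175 331 [95, 96, 96, 96, 96, 117, 152, 177, 178, 177, 150, 99, 98, 98, 98, 97, 91, 76, 75, 76, 76, 75, 75, 75, 75, 74, 73, 73]
176 331 [160, 160, 163, 178, 180, 180, 180, 179, 178, 177, 150, 98, 98, 97, 98, 97, 92, 75, 75, 75, 75, 75, 74, 74, 74, 74, 74, 74]
177 331 [160, 166, 179, 180, 180, 180, 180, 179, 179, 176, 135, 76, 87, 92, 94, 96, 93, 74, 74, 74, 74, 74, 74, 75, 75, 75, 76, 75]
178 331 [163, 177, 180, 180, 181, 181, 180, 180, 180, 179, 170, 129, 125, 94, 74, 71, 73, 73, 74, 74, 75, 75, 75, 115, 145, 129, 122, 110]
179 331 [167, 181, 181, 181, 181, 181, 181, 181, 180, 178, 168, 150, 128, 75, 74, 73, 73, 74, 75, 75, 77, 97, 115, 93, 84, 86, 85, 87]
180 331 [174, 181, 182, 182, 182, 182, 182, 181, 181, 177, 153, 150, 150, 130, 75, 75, 76, 85, 90, 80, 83, 83, 89, 90, 89
[... 277 characters left out ...]
]
183 331 [183, 182, 182, 182, 182, 182, 183, 182, 182, 171, 129, 91, 91, 92, 99, 129, 131, 127, 122, 71, 73, 75, 75, 76, 75, 74, 73, 73]
184 331 [183, 182, 182, 182, 182, 183, 183, 183, 182, 173, 142, 143, 147, 175, 180, 177, 165, 148, 127, 70, 71, 72, 74, 74, 73, 72, 72, 72]
185 331 [183, 182, 182, 182, 182, 182, 183, 183, 182, 181, 182, 182, 182, 181, 180, 176, 152, 149, 129, 69, 70, 71, 71, 72, 72, 72, 71, 72]
186 331 [183, 183, 182, 182, 182, 182, 182, 182, 182, 182, 182, 182, 181, 181, 180, 176, 153, 129, 69, 69, 70, 70, 71, 71, 72, 72, 72, 112]
187 331 [183, 183, 182, 182, 182, 182, 182, 182, 182, 182, 182, 181, 181, 180, 178, 166, 150, 128, 70, 70, 70, 71, 71, 71, 113, 147, 141, 116]
```

Call:
{"op": "apply_moves", "data": {"delta_pos": [[-0.3,0,0.17],[0,0,0],[0.3,0,-0.17],[0.35,0,-0.2],[0,0,0]], "twist": [0,0,0,0,0]}}

```text
t: 34.95
tool_pos: [0.5359, 0.1699, 0.1769]
orientation: [-3.116, -0.399, -0.001]
force: [0.0, 0.5, -3.8]
opening: 0.0359
gripper_force: 9.8
```

```bash
python3 hp.py
```

```text
hub [-0.1  0.4 55.7] Fhub [-1.8  0.5 -3.4] tq [ 0.03 -0.05  0.03] op 0.0359 gf 9.8 t 34.95
```

Call:
{"op": "apply_moves", "data": {"delta_pos": [[0.15,0,0.26],[0.1,0,0.17],[0,0,0]], "twist": [0,0,0], "squeeze": 20}}

```text
t: 35.33
tool_pos: [0.5376, 0.1704, 0.1719]
orientation: [3.116, 0.399, -0.001]
force: [1.3, 0.2, -3.7]
opening: 0.0357
gripper_force: 19.6
```

```bash
python3 hp.py
```

```text
hub [-1.   0.5 50.4] Fhub [-0.7 -0.2 -3.9] tq [ 0.02 -0.06  0.05] op 0.0357 gf 19.6 t 35.325
```

The socket is past the post shoulder with no force. Continuing down along the post.

Call:
{"op": "apply_moves", "data": {"delta_pos": [[0.2,0,0.35],[0.2,0,0.35],[0.2,0,0.35],[0,0,0]], "twist": [0,0,0,0]}}

```text
t: 35.83
tool_pos: [0.5433, 0.1718, 0.1644]
orientation: [3.116, 0.399, -0.001]
force: [-16.3, -4.1, 19.0]
opening: 0.0354
gripper_force: 23.3
```

```bash
python3 hp.py
```

```text
hub [ 0.4  0.4 41.1] Fhub [-5.   0.2 24.8] tq [-0.73  2.27  0.05] op 0.0354 gf 23.3 t 35.825
```

Call:
{"op": "apply_moves", "data": {"delta_pos": [[-0.2,0,0.1],[0,0,0],[0.1,0,0.17],[0,0,0]], "twist": [0,0,0,0], "squeeze": 12}}

```text
t: 36.33
tool_pos: [0.5435, 0.1719, 0.1634]
orientation: [3.116, 0.4, 0.004]
force: [-15.5, -3.7, 25.8]
opening: 0.0353
gripper_force: 21.6
```

```bash
python3 hp.py; python3 est.py
```

```text
hub [-0.   0.4 40.1] Fhub [-0.9  0.3 30.3] tq [-0.59  2.08  0.05] op 0.0353 gf 21.6 t 36.325
[349.7 172.3]
10 [[340.2, 185.9], [360.2, 185.9], [339.7, 183.1]]
20 [[342.1, 187.1], [361.4, 184.1], [341.1, 184.4]]
30 [[344.2, 188.0], [362.3, 182.2], [342.6, 185.4]]
40 [[346.4, 188.6], [362.7, 180.1], [344.4, 186.2]]
179 335 [181, 181, 181, 181, 181, 181, 181, 180, 174, 156, 135, 98, 98, 98, 98, 97, 91, 75, 75, 75, 75, 75, 75, 75, 75, 75, 74, 73]
180 335 [182, 181, 181, 181, 181, 181, 181, 180, 174, 154, 135, 97, 98, 98, 98, 96, 90, 76, 75, 75, 75, 75, 75, 75, 75, 75, 75, 74]
181 335 [182, 182, 182, 182, 182, 181, 181, 178, 164, 150, 134, 81, 76, 73, 74, 80, 81, 76, 76, 75, 75, 76, 76, 76, 76, 77, 76, 74]
182 335 [182, 182, 182, 182, 182, 182, 180, 176, 152, 150, 148, 132, 76, 75, 74, 75, 75, 77, 76, 77, 77, 78, 93, 119, 117, 95, 83, 74]
183 335 [182, 182, 182, 182, 182, 181, 180, 177, 154, 150, 149, 149, 131, 76, 76, 76, 90, 98, 87, 92, 82, 84, 83, 89, 89, 89, 87, 76]
184 335 [182, 182, 182, 182, 182, 181, 180, 164, 128, 120, 119, 117, 95, 88, 88, 89, 86, 84, 86, 84, 85, 83, 87, 88, 89,
[... 286 characters left out ...]
, 182, 182, 182, 182, 182, 181, 175, 142, 142, 145, 150, 129, 71, 71, 71, 72, 72, 72, 72, 71, 114, 139, 116, 107, 81, 90, 89]
188 335 [181, 181, 181, 181, 181, 181, 181, 181, 180, 179, 176, 157, 129, 71, 71, 71, 71, 71, 112, 140, 115, 112, 86, 85, 90, 111, 138, 156]
189 335 [180, 181, 181, 181, 181, 181, 181, 180, 180, 179, 175, 140, 72, 71, 71, 111, 140, 115, 112, 86, 84, 86, 109, 147, 171, 177, 178, 178]
190 335 [180, 180, 180, 180, 180, 180, 180, 180, 180, 178, 167, 148, 145, 142, 113, 101, 86, 85, 88, 112, 147, 171, 177, 177, 177, 178, 178, 178]
191 335 [179, 180, 180, 180, 180, 180, 180, 180, 179, 178, 159, 110, 93, 93, 94, 94, 115, 157, 179, 179, 179, 178, 177, 177, 177, 178, 178, 178]
```

Front corner (342.7,187), edge slope ≈ −2.9 per 20 px: tilt ≈21°, wedged. I'll unload and rotate further by driving down-slope, now with a good lever on the post.

Call:
{"op": "apply_moves", "data": {"delta_pos": [[-0.25,0,-0.43],[-0.3,0,0.17],[-0.3,0,0.17],[-0.2,0,0.12],[0,0,0]], "twist": [0,0,0,0,0], "squeeze": 8}}

```text
t: 37.05
tool_pos: [0.5322, 0.1689, 0.1583]
orientation: [3.116, 0.399, -0.001]
force: [0.8, 0.3, -3.8]
opening: 0.0354
gripper_force: 7.6
```

```bash
python3 hp.py; python3 est.py
```

```text
hub [-12.7   0.5  41.5] Fhub [-1.2  0.1 -3.7] tq [ 0.03 -0.18  0.01] op 0.0354 gf 7.6 t 37.05
[345.9 173. ]
10 [[336.4, 186.6], [356.2, 186.6], [335.9, 183.9]]
20 [[338.3, 187.8], [357.5, 184.9], [337.3, 185.1]]
30 [[340.4, 188.7], [358.3, 182.9], [338.8, 186.1]]
40 [[342.6, 189.3], [358.7, 180.9], [340.6, 186.9]]
180 331 [175, 181, 182, 182, 182, 182, 181, 181, 181, 180, 155, 97, 97, 98, 98, 97, 92, 76, 75, 75, 75, 74, 74, 74, 74, 73, 73, 72]
181 331 [182, 182, 182, 182, 182, 182, 182, 182, 181, 180, 155, 95, 95, 96, 97, 96, 90, 75, 74, 74, 73, 73, 73, 73, 74, 73, 73, 73]
182 331 [182, 182, 182, 182, 182, 182, 182, 182, 182, 181, 179, 141, 93, 90, 86, 72, 74, 73, 73, 73, 72, 72, 72, 115, 142, 118, 113, 88]
183 331 [183, 182, 182, 182, 182, 182, 182, 182, 182, 182, 181, 180, 176, 135, 71, 71, 71, 72, 72, 73, 73, 93, 115, 92, 83, 84, 84, 88]
184 331 [183, 182, 182, 182, 182, 182, 182, 182, 182, 182, 181, 180, 168, 132, 72, 71, 72, 73, 75, 79, 84, 83, 90, 88, 86, 83, 86, 87]
185 331 [183, 182, 182, 182, 182, 182, 182, 182, 182, 182, 181, 175, 155, 150, 132, 92, 101, 85, 82, 85, 83, 88,
[... 315 characters left out ...]
182, 181, 181, 181, 181, 181, 181, 181, 181, 180, 164, 91, 112, 116, 74, 72, 72, 72, 71, 71, 71, 90, 116, 112, 85, 83]
189 331 [182, 181, 181, 180, 180, 180, 181, 181, 181, 181, 181, 180, 177, 171, 171, 134, 72, 72, 71, 110, 139, 115, 112, 87, 84, 86, 110, 147]
190 331 [181, 180, 180, 180, 180, 180, 180, 180, 180, 181, 180, 180, 179, 177, 167, 130, 111, 138, 111, 101, 86, 85, 89, 112, 148, 170, 177, 177]
191 331 [180, 180, 179, 179, 179, 180, 180, 180, 180, 180, 180, 180, 179, 178, 162, 110, 92, 92, 93, 93, 113, 158, 180, 179, 179, 178, 178, 178]
192 331 [179, 179, 179, 179, 179, 179, 179, 179, 179, 179, 179, 179, 179, 177, 143, 89, 109, 140, 157, 181, 180, 180, 180, 179, 179, 178, 178, 178]
```

Edge slope is now about −5 per 20 px (tilt ≈29°) with no load. I'll let go so the head drops along the post.

Call:
{"op": "apply_moves", "data": {"delta_pos": [[0,0,0],[0,0,0],[0,0,0],[0,0,0],[0,0,0]], "twist": [0,0,0,0,0], "gripper": 7}}

```text
t: 37.78
tool_pos: [0.5325, 0.1691, 0.1589]
orientation: [-3.116, -0.399, -0.0]
force: [-0.7, -0.8, 0.2]
opening: 0.0699
gripper_force: 0.0
```

```bash
cat > est2.py <<'E'
from h import *
c=cams();n="scene"
f=cv2.bilateralFilter(c[n]["frame"],5,20,2).astype(int);g=f.mean(2).astype(int)
for z in(0,4,8,12): print("home+",z,proj(c[n],hub(HX,[[-30,-30,z],[30,-30,z],[-30,-30,z+10],[30,-30,z+10]])).round(1).tolist(), proj(c[n],hub(HX,[0,0,106+z])).round(1).tolist())
for r in range(178,200): print(r,336,g[r,336:370].tolist())
E
python3 hp.py; python3 est2.py
```

```text
hub [-12.1   0.5  41.8] Fhub [-0.7 -0.6  0.7] tq [ 0.01 -0.03 -0.04] op 0.0699 gf 0.0 t 37.775
home+ 0 [[345.1, 191.4], [363.2, 185.8], [343.6, 188.9], [361.7, 183.1]] [[339.4, 154.4]]
home+ 4 [[344.5, 190.4], [362.6, 184.7], [343.0, 187.8], [361.1, 182.0]] [[338.7, 153.3]]
home+ 8 [[343.9, 189.4], [362.0, 183.6], [342.4, 186.8], [360.4, 181.0]] [[338.1, 152.1]]
home+ 12 [[343.3, 188.4], [361.4, 182.6], [341.7, 185.8], [359.8, 179.9]] [[337.4, 151.0]]
178 336 [180, 180, 180, 179, 155, 98, 98, 98, 98, 97, 89, 82, 88, 89, 89, 89, 89, 90, 90, 89, 88, 82, 79, 76, 73, 71, 71, 73, 75, 76, 77, 82, 85, 80]
179 336 [181, 181, 180, 180, 155, 98, 98, 99, 99, 98, 91, 83, 89, 89, 90, 90, 90, 91, 91, 91, 89, 87, 82, 76, 73, 72, 102, 118, 75, 76, 78, 82, 85, 83]
180 336 [182, 181, 181, 180, 155, 98, 99, 99, 99, 97, 91, 83, 89, 90, 90, 90, 91, 91, 91, 91, 90, 89, 87, 75, 108, 148, 129, 75, 76, 76, 79, 84, 85, 133]
181 336 [182, 182, 181, 180, 156, 99, 99, 99, 98, 97, 93, 86, 91, 90, 90, 91, 91, 91, 91, 91, 91, 90, 102, 105, 71, 72, 74, 75, 76, 77, 80, 84, 86, 133]
182 336 [182, 182, 181, 181, 159, 9
[... 2259 characters left out ...]
78, 179, 179, 179, 179, 179, 180, 180, 180, 180, 180, 180, 180, 180, 180, 180, 180, 180, 180, 180, 180, 179, 179, 179, 179, 179, 179, 179, 180, 180, 180, 180, 180]
197 336 [178, 178, 179, 179, 179, 179, 180, 180, 181, 181, 181, 181, 181, 181, 181, 181, 181, 180, 180, 180, 180, 180, 179, 179, 180, 180, 180, 180, 180, 180, 180, 180, 180, 180]
198 336 [178, 179, 179, 179, 180, 180, 180, 181, 181, 181, 181, 181, 181, 181, 181, 181, 181, 181, 181, 180, 180, 180, 180, 180, 180, 180, 180, 180, 180, 180, 180, 180, 180, 180]
199 336 [179, 179, 180, 180, 180, 180, 181, 181, 182, 182, 182, 182, 182, 181, 181, 181, 181, 181, 181, 181, 180, 180, 180, 180, 180, 180, 180, 180, 180, 179, 179, 179, 179, 179]
```

The head has dropped: the foot top edge now runs (345,188)→(361,180), within a few mm of home. I'll regrip the shank centrally and push it home.

Call:
{"op": "apply_moves", "data": {"delta_pos": [[0.6,0,0.12],[0.58,0,0.12],[0,0,0]], "twist": [0,0,0]}}

```text
t: 38.25
tool_pos: [0.5402, 0.1703, 0.1564]
orientation: [3.113, 0.401, -0.016]
force: [-24.7, -14.8, 20.6]
opening: 0.0697
gripper_force: 17.4
```

Call:
{"op": "apply_moves", "data": {"delta_pos": [[0,0,0],[0,0,0],[0,0,0],[0,0,0],[0,0,0],[0,0,0]], "twist": [0,0,0,0,0,0], "gripper": 0, "squeeze": 40}}

```text
t: 39.0
tool_pos: [0.5439, 0.172, 0.1561]
orientation: [3.116, 0.399, -0.0]
force: [-1.2, 0.4, -2.7]
opening: 0.0337
gripper_force: 40.0
```

```bash
python3 hp.py
```

```text
hub [-3.3  0.5 33.6] Fhub [-2.3  0.7 -1.8] tq [-0.   -0.17 -0.01] op 0.0337 gf 40.0 t 39.0
```

Call:
{"op": "apply_moves", "data": {"delta_pos": [[0.1,0,0.17],[0.1,0,0.17],[0,0,0]], "twist": [0,0,0]}}

```text
t: 39.38
tool_pos: [0.5443, 0.1721, 0.1559]
orientation: [3.115, 0.4, -0.005]
force: [-24.3, -7.3, 27.6]
opening: 0.0338
gripper_force: 40.0
```

```bash
python3 hp.py
```

```text
hub [-3.   0.5 33.2] Fhub [-8.2 -0.9 36.6] tq [-0.91  3.31  0.04] op 0.0338 gf 40.0 t 39.375
```

The push met a firm stop: 36 N for 0.4 mm, with the grasp where home puts it. I'll unload, release and lift clear, then locate the knob.

Call:
{"op": "apply_moves", "data": {"delta_pos": [[-0.2,0,-0.34],[0,0,0]], "twist": [0,0]}}

```text
t: 39.62
tool_pos: [0.5437, 0.172, 0.156]
orientation: [-3.116, -0.399, 0.001]
force: [0.8, -0.1, -4.4]
opening: 0.034
gripper_force: 40.0
```

Call:
{"op": "apply_moves", "data": {"delta_pos": [[0,0,0],[0,0,0],[0,0,0],[0,0,0],[0,0,-3],[0,0,-4],[-2,0,-5],[-4,0,0]], "twist": [0,0,0,0,0,0,0,0], "gripper": 7}}

```text
t: 40.62
tool_pos: [0.4881, 0.1573, 0.2818]
orientation: [-3.115, -0.399, -0.014]
force: [-0.1, -0.4, 0.1]
opening: 0.0702
gripper_force: 0.0
```

```bash
python3 hp.py
python3 - <<'E'
from h import *
c=cams();pickle.dump(c,open("c5.pkl","wb"))
k=hub(HX,[-62,55,62])[0];k2=hub(HX,[-62,55,18])[0]
for src,cc in(("now",c),("c2",pickle.load(open("c2.pkl","rb")))):
  for n in("scene","top"):
    g=cv2.cvtColor(cc[n]["frame"],cv2.COLOR_RGB2GRAY);p=proj(cc[n],k)[0];p2=proj(cc[n],k2)[0]
    x,y=int(p[0]),int(p[1]);w=g[y-10:y+16,x-10:x+14];m=(w<50).astype(np.uint8)
    nn,l,st,ce=cv2.connectedComponentsWithStats(m)
    print(src,n,"pred top",p.round(1),"bot",p2.round(1),[( (st[i,:4]+[x-10,y-10,0,0]).tolist(),int(st[i,4]),(ce[i]+[x-10,y-10]).round(1).tolist()) for i in range(1,nn) if st[i,4]>4])
    if n=="top" and src=="c2": print(w[::2,::2].tolist())
n="scene";f=cv2.bilateralFilter(c[n]["frame"],5,20,2).astype(int);g=f.mean(2).astype(int)
for z in(0,3,6): print("home+",z,proj(c[n],hub(HX,[[-30,-30,z],[-30,-30,z+10],[30,-30,z+10]])).round(1).tolist(),"dome",proj(c[n],hub(HX,[0,0,106+z])).round(1).tolist())
for r in range(182,195): print(r,341,g[r,341:366].tolist())
E
```

```text
hub [  9.6   0.3 171.2] Fhub [-0.2 -0.3  0.2] tq [-0.   -0.03  0.01] op 0.0702 gf 0.0 t 40.625
now scene pred top [332.1 163. ] bot [338.7 174. ] [([331, 162, 9, 12], 49, [335.1, 167.3])]
now top pred top [253.8 208.3] bot [253.7 202.5] [([255, 205, 12, 5], 26, [261.3, 207.7]), ([243, 208, 10, 8], 46, [246.4, 211.8])]
c2 scene pred top [332.1 163. ] bot [338.7 174. ] [([332, 161, 9, 11], 48, [335.7, 166.2])]
c2 top pred top [253.8 208.3] bot [253.7 202.5] [([251, 203, 2, 7], 14, [251.5, 206.0])]
[[77, 74, 76, 61, 65, 136, 167, 167, 169, 169, 167, 170], [74, 77, 73, 62, 61, 125, 168, 169, 170, 167, 168, 171], [75, 74, 99, 111, 50, 102, 167, 167, 168, 169, 169, 170], [75, 98, 157, 125, 33, 72, 163, 168, 168, 167, 169, 168], [78, 137, 165, 126, 29, 74, 165, 169, 169, 167, 170, 170], [128, 161, 163, 127, 30, 72, 166, 168, 166, 169, 169, 169], [138, 164, 162, 143, 79, 120, 167, 169, 168, 170, 171, 166], [122, 161, 163, 164, 163, 168, 167, 164, 159, 153, 142, 141], [129, 157, 163, 158, 157, 151, 141, 141, 141, 141, 140, 141], [135, 135, 137, 139, 139, 139, 141, 139, 140, 141, 141, 141], [1
[... 1381 characters left out ...]
, 145, 170, 177, 177, 178, 178, 178, 177]
190 341 [180, 180, 179, 172, 126, 86, 97, 112, 102, 99, 86, 85, 89, 112, 147, 170, 177, 177, 177, 177, 177, 178, 178, 178, 178]
191 341 [179, 179, 178, 177, 159, 109, 92, 92, 92, 93, 113, 157, 179, 179, 178, 177, 177, 177, 177, 177, 178, 178, 178, 178, 178]
192 341 [179, 178, 178, 175, 142, 88, 108, 141, 157, 180, 180, 180, 179, 179, 178, 178, 177, 177, 177, 178, 178, 178, 178, 179, 179]
193 341 [179, 179, 178, 178, 175, 173, 179, 180, 180, 180, 180, 180, 179, 179, 179, 178, 178, 178, 178, 178, 178, 179, 179, 179, 179]
194 341 [179, 179, 179, 179, 179, 179, 180, 180, 180, 180, 180, 180, 179, 179, 179, 179, 179, 178, 178, 178, 178, 179, 179, 179, 179]
```

Foot and seat bands are stacked with only the seat's 2 mm ledge between them: the foot side is at rows 187.5–190.5 and the seat below, so the head is home. The knob is at scene (335.5,166.5) and top (251.9,206), i.e. hub y ≈ 61.

Run:
```python
from h import *
k=hub(HX,[-62,60,62])[0];c,s=np.cos(HX[2]),np.sin(HX[2])
T=k+np.array([-.003*c,-.003*s,.006]);delta(T+[0,0,.05],HX[2]);delta(T,HX[2])
```

```text
t 40.73 tcp [0.484  0.1566 0.2773] head 14.61 | d in cur frame cm [-0.63 -5.94  6.99] in target frame [-0.62 -5.94  6.99] twist 0.0 F [-0.4  1.2 -0.7] op 0.0703 gf 0.0
t 40.73 tcp [0.484  0.1566 0.2773] head 14.61 | d in cur frame cm [-0.63 -5.94 11.99] in target frame [-0.62 -5.94 11.99] twist 0.0 F [-0.4  1.2 -0.7] op 0.0703 gf 0.0
```

Call:
{"op": "apply_moves", "data": {"delta_pos": [[-0.3,-2.9,0],[-0.3,-3.0,0],[0,0,3],[0,0,4],[0,0,3],[0,0,1.6],[0,0,0]], "twist": [0,0,0,0,0,0,0], "gripper": 4.5}}

```text
t: 41.6
tool_pos: [0.4647, 0.2123, 0.1593]
orientation: [3.116, 0.399, -0.004]
force: [-0.9, -0.0, 1.0]
opening: 0.0451
gripper_force: 0.0
```

Call:
{"op": "apply_moves", "data": {"delta_pos": [[0,0,0],[0,0,0],[0,0,0],[0,0,0]], "twist": [0,0,0,0], "gripper": 0, "squeeze": 40}}

```text
t: 42.1
tool_pos: [0.4657, 0.2125, 0.1611]
orientation: [3.116, 0.399, 0.002]
force: [0.6, -1.5, 2.7]
opening: 0.0125
gripper_force: 40.0
```

```bash
python3 hp.py
```

```text
hub [-57.5  59.3  70.6] Fhub [ 1.5 -1.6  2.2] tq [-0.25 -0.01  0.02] op 0.0125 gf 40.0 t 42.1
```

Call:
{"op": "apply_moves", "data": {"delta_pos": [[0.12,-0.92,-0.07],[0.23,-0.89,-0.14],[0.35,-0.84,-0.2],[0.45,-0.77,-0.26],[0.55,-0.68,-0.32]], "twist": [0,0,0,0,0]}}

```text
t: 42.72
tool_pos: [0.4691, 0.2561, 0.1692]
orientation: [3.115, 0.399, -0.009]
force: [-9.0, -3.4, 3.2]
opening: 0.0127
gripper_force: 40.0
```

```bash
python3 hp.py
```

```text
hub [-41.1 100.7  70.5] Fhub [-6.7 -1.   7.5] tq [-0.42  1.72 -0.21] op 0.0127 gf 40.0 t 42.725
```

Call:
{"op": "apply_moves", "data": {"delta_pos": [[0.63,-0.58,-0.36],[0.7,-0.47,-0.4],[0.75,-0.34,-0.43],[0.78,-0.21,-0.45],[0.8,-0.07,-0.46],[0.3,0,-0.17],[0,0,0]], "twist": [0,0,0,0,0,0,0]}}

```text
t: 43.6
tool_pos: [0.502, 0.2822, 0.191]
orientation: [3.115, 0.399, -0.014]
force: [-11.8, -4.2, 1.0]
opening: 0.0127
gripper_force: 40.0
```

```bash
python3 hp.py
```

```text
hub [  3.1 117.6  70.1] Fhub [-10.3  -1.    7.1] tq [-0.46  2.33 -0.06] op 0.0127 gf 40.0 t 43.6
```

Call:
{"op": "apply_moves", "data": {"delta_pos": [[0.25,0,-0.15],[0.25,0,-0.15],[0,0,0]], "twist": [0,0,0]}}

```text
t: 43.98
tool_pos: [0.5027, 0.2823, 0.1911]
orientation: [3.112, 0.4, -0.031]
force: [-27.2, -6.9, 0.1]
opening: 0.0125
gripper_force: 40.0
```

```bash
python3 hp.py
```

```text
hub [  3.7 117.6  69.9] Fhub [-24.3   0.2  14.1] tq [-1.04  4.89 -0.05] op 0.0125 gf 40.0 t 43.975
```

It is against its stop: force rises with no motion. Unload, let go, retreat.

Call:
{"op": "apply_moves", "data": {"delta_pos": [[-0.3,0,0.18],[0,0,0]], "twist": [0,0]}}

```text
t: 44.22
tool_pos: [0.5022, 0.2822, 0.1911]
orientation: [3.114, 0.4, -0.02]
force: [-17.4, -4.1, -0.1]
opening: 0.0128
gripper_force: 40.0
```

Call:
{"op": "apply_moves", "data": {"delta_pos": [[0,0,0],[0,0,0],[0,0,0],[0,0,-4],[0,0,-5],[-5,0,-3],[-5,2,0],[-5,2,0]], "twist": [0,0,0,0,0,0,0,0], "gripper": 4}}

```text
t: 45.22
tool_pos: [0.3715, 0.2061, 0.3151]
orientation: [-3.116, -0.4, -0.003]
force: [1.4, 0.3, 1.1]
opening: 0.0401
gripper_force: 0.0
```

Call:
{"op": "apply_moves", "data": {"delta_pos": [[0,0,0],[0,0,0]], "twist": [0,0]}}

```text
t: 45.48
tool_pos: [0.3729, 0.2068, 0.315]
orientation: [-3.116, -0.398, -0.004]
force: [0.8, 0.5, 0.3]
opening: 0.0404
gripper_force: 0.0
```

```bash
python3 hp.py
python3 - <<'E'
from h import *
c=cams();o=pickle.load(open("c5.pkl","rb"));b=pickle.load(open("c2.pkl","rb"))
n="scene";g=cv2.cvtColor(c[n]["frame"],cv2.COLOR_RGB2GRAY)
# knob: expected locked position
k=proj(c[n],hub(HX,[0,117,62]))[0];k2=proj(c[n],hub(HX,[0,117,18]))[0];print("knob pred",k.round(1),k2.round(1))
x,y=k.astype(int);w=(g[y-12:y+20,x-14:x+16]<50).astype(np.uint8);nn,l,st,ce=cv2.connectedComponentsWithStats(w)
print([( (st[i,:4]+[x-14,y-12,0,0]).tolist(),int(st[i,4])) for i in range(1,nn) if st[i,4]>4])
p=proj(c[n],hub(HX,[-62,59,50]))[0].astype(int);print("old knob place gray",g[p[1]-2:p[1]+3,p[0]].tolist())
# foot and cover unchanged?
d=cv2.absdiff(c[n]["frame"],o[n]["frame"]).max(2);print("foot diff",(d[184:194,341:366]>25).sum())
d=cv2.absdiff(c[n]["frame"],b[n]["frame"]).max(2);q=proj(c[n],hub(HX,[[110,-30,80],[110,30,80],[140,0,115]])).astype(int);print("cover",q.tolist(),[(d[v-4:v+5,u-4:u+5]>25).sum() for u,v in q])
E
```

```text
hub [-59.6  77.2 249.5] Fhub [ 1.   0.3 -0.2] tq [0.03 0.02 0.03] op 0.0404 gf 0.0 t 45.475
knob pred [353.1 146.3] [359.2 157.5]
[([349, 145, 12, 12], 71), ([362, 153, 7, 8], 42)]
old knob place gray [96, 95, 96, 95, 94]
foot diff 0
cover [[376, 154], [379, 143], [382, 135]] [np.int64(1), np.int64(26), np.int64(52)]
```

Run:
```python
from h import *
c=cams();b=pickle.load(open("c2.pkl","rb"));n="scene"
q=proj(c[n],hub(HX,[[72,-40,22],[72,40,22],[175,-36,137],[175,36,137]]));x0,y0=(q.min(0)-3).astype(int);x1,y1=(q.max(0)+4).astype(int);print(x0,y0,x1,y1)
e=lambda f:cv2.Canny(cv2.cvtColor(f[y0:y1,x0:x1],cv2.COLOR_RGB2GRAY),40,100).astype(np.float32)
A,B=e(b[n]["frame"]),e(c[n]["frame"]);print(cv2.phaseCorrelate(A,B),(A>0).sum(),(B>0).sum(),((cv2.dilate(A,np.ones((3,3)))>0)&(B>0)).sum())
G=cv2.cvtColor(b[n]["frame"],cv2.COLOR_RGB2GRAY);H=cv2.cvtColor(c[n]["frame"],cv2.COLOR_RGB2GRAY)
for r in range(120,165,8):print(r,G[r,366:400:2].tolist(),H[r,366:400:2].tolist())
```

```text
369 114 396 181
((0.40601510482921555, 0.36184687703665475), 0.5476667272701184) 307 349 301
120 [158, 159, 160, 161, 160, 161, 162, 162, 162, 162, 163, 162, 123, 74, 59, 66, 62] [153, 153, 156, 155, 155, 155, 157, 155, 156, 157, 158, 157, 119, 70, 58, 62, 58]
128 [122, 113, 152, 141, 162, 165, 165, 166, 152, 160, 158, 60, 42, 61, 166, 166, 166] [118, 107, 147, 136, 157, 159, 160, 161, 147, 156, 153, 59, 74, 60, 161, 161, 162]
136 [92, 168, 169, 168, 168, 168, 147, 85, 87, 88, 59, 37, 65, 132, 152, 168, 167] [88, 162, 163, 164, 163, 162, 149, 122, 129, 130, 98, 43, 93, 127, 146, 162, 162]
144 [74, 89, 84, 84, 121, 114, 73, 78, 78, 76, 77, 85, 87, 87, 166, 166, 164] [82, 146, 137, 137, 138, 116, 93, 81, 89, 94, 94, 106, 84, 83, 161, 160, 160]
152 [88, 87, 82, 71, 77, 77, 76, 79, 79, 77, 77, 78, 83, 97, 96, 160, 116] [143, 142, 135, 112, 79, 89, 87, 88, 90, 88, 88, 89, 114, 157, 156, 155, 139]
160 [42, 44, 54, 78, 79, 79, 93, 91, 87, 77, 78, 57, 91, 92, 104, 100, 114] [39, 41, 50, 79, 89, 91, 90, 88, 88, 88, 89, 54, 87, 177, 153, 96, 109]
```

The cover edges are unchanged (only the shading differs), the head is home and the lever is on its stop. Handing in.

```bash
python3 -c "
from plant import robot
print(robot.close_job())"
```

```text
the job is handed in; nothing more can be done
None
```

I handed the job in at about 46 s of robot time: the cover is back on its stop, the scraper head is home on the post, the lever is locked on its stop, and the robot is clear of everything; the judge's result was not shown.

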